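# Demagnetise the turning tools and put them away

### The job

Demagnetise the turning tools that lie on the bench: lay every one flat on the demagnetiser's steel plate, centred squarely across the brass gap strip; then pinch the selector's tabs and turn it from OFF to ON until it locks, push the firing plunger through its soft first stop fully down to the second stop and let it come up, and turn the selector back until it locks at OFF. Only then put all the tools away in the tray, each flat on its floor, in line with the tray and with the cutting end away from the pull lip. Leave the oil bottle, the chuck key and the brush where they are.

Things in the scene. Friction and masses are not known exactly. Their poses are not given: they have to be found in the camera images.
- tool_a: steel lathe turning tool, 114 mm long, 16 x 16 mm square shank, 0.14 to 0.28 kg; cutting end: a 30 mm long head set over to +y and up to 24 mm wide, a small square gold-coloured insert on top. Origin on the shank's axis, half way along (ends at x = -57 and +57 mm), 8 mm above what it lies on; +x runs along the tool to the cutting end. May be absent (None)
- tool_b: steel lathe turning tool, 114 mm long, 16 x 16 mm square shank, 0.14 to 0.28 kg; cutting end: a 30 mm long head set over to -y and up to 24 mm wide, a small square gold-coloured insert on top. Origin on the shank's axis, half way along (ends at x = -57 and +57 mm), 8 mm above what it lies on; +x runs along the tool to the cutting end. May be absent (None)
- tool_c: steel lathe turning tool, 114 mm long, 16 x 16 mm square shank, 0.14 to 0.28 kg; cutting end: straight, 12 mm wide over the last 20 mm, a small gold-coloured insert on top, point forward. Origin on the shank's axis, half way along (ends at x = -57 and +57 mm), 8 mm above what it lies on; +x runs along the tool to the cutting end. May be absent (None)
- tool_a_tip (a point): cutting point of tool_a, 57 mm from its origin along +x
- tool_b_tip (a point): cutting point of tool_b, 57 mm from its origin along +x
- tool_c_tip (a point): cutting point of tool_c, 57 mm from its origin along +x
- demag: bench demagnetiser, fixed off-white box 170 mm deep (x), 300 wide (y), 62 high; origin: centre of its underside, x away from its front. Flat top at 62 mm: a bright steel plate (y -150 to +30 mm) with a lip 4 mm high on its -y edge, and a grey control deck (y 30 to 150 mm). A brass strip 8 mm wide, the gap between its poles, crosses the plate along y at x = 0
- plate_mid (a point): middle of the steel plate, on its surface, on the brass gap strip; axes as the demagnetiser's. The plate reaches 80 mm either way along x and 85 mm along y; beyond that on -y is the lip, on +y the deck at the same height
- selector_grip (a point): on the selector knob's upright axis, half way up its tabs, 36 mm above the deck; turns with the knob (x along the demagnetiser's x at OFF). Black knob 37 mm across, 50 mm high, white line on top, on a fixed collar 64 mm across and 10 mm high. Two grey tabs 18 mm wide, 18 to 46 mm above the deck, at its +y and -y sides: 52 mm over both, 42 mm when pinched in
- selector (a joint): angle of the knob: 0 at OFF (white line to ring mark), 1.047 (60 degrees) at ON (to bar mark), a stop at each; grows clockwise from above. At both ends the tabs spring out and lock it; it turns (friction 0.04 N m) only while both tabs are pinched in. Released within 0.1 of an end it clicks home; elsewhere it stays where it is left, not locked
- tab_left (a joint): how far the tab on the knob's +y side is pressed in: 0 out, 0.005 m fully in; a spring of 3 N, rising to 7 N. Between the ends of the turn it stays at 0.0035 or more
- tab_right (a joint): how far the tab on the knob's -y side is pressed in: as tab_left
- plunger_top (a point): middle of the top of the firing plunger, a black mushroom push-button 38 mm across on the control deck, 80 mm behind the knob's axis; its top stands 43.5 mm above the deck when up and moves straight down 11 mm in all
- plunger (a joint): first, soft stage of the plunger's travel: 0 up, 0.006 m at the first stop; 1 to 3 N
- plunger_deep (a joint): second, stiffer stage of the plunger's travel, beginning after the first stop: 0 to 0.005 m at the second stop; 7 N to begin, 12 N at the stop. Springs bring both stages up again when released
- tray: white sheet-metal tool tray, fixed, lined with grey felt: outside 190 mm (x) by 220 mm (y), walls 16 mm high and 3 mm thick, inner floor 3 mm up. Origin: centre of its underside. A pull lip 90 mm wide sticks out 22 mm from its -x edge; +x points away from the lip
- oil_bottle: white oil bottle, 60 mm across, 150 mm tall, upright, loose; origin under its middle. To be left alone
- chuck_key: steel T-handled chuck key, about 130 mm long, lying loose. To be left alone
- brush: 140 mm swarf brush, lying loose. To be left alone
Things that resemble listed ones, but are neither listed nor needed, are in the scene too. Leave any brown look-alike of the tool_a alone.

How it is judged (in metres and radians):
On the way, in this order (a step that is already met when the one before it is completed fails the run):
1. every tool lies flat and released on the steel plate, across the middle of the brass gap, with the selector still at OFF (x of tool_a in the frame of plate_mid between -0.03 and 0.03 m and y of tool_a in the frame of plate_mid between -0.085 and 0.085 m and z of tool_a in the frame of plate_mid between 0.004 and 0.013 m and angle between tool_a's own x axis and vertical between 1.45 and 1.69 rad and angle between the x axis of each of tool_a, tool_b, tool_c and the x axis of demag, either way round below 0.26 rad and contact force between the fingers and tool_a below 0.5 N and x of tool_b in the frame of plate_mid between -0.03 and 0.03 m and y of tool_b in the frame of plate_mid between -0.085 and 0.085 m and z of tool_b in the frame of plate_mid between 0.004 and 0.013 m and angle between tool_b's own x axis and vertical between 1.45 and 1.69 rad and contact force between the fingers and tool_b below 0.5 N and x of tool_c in the frame of plate_mid between -0.03 and 0.03 m and y of tool_c in the frame of plate_mid between -0.085 and 0.085 m and z of tool_c in the frame of plate_mid between 0.004 and 0.013 m and angle between tool_c's own x axis and vertical between 1.45 and 1.69 rad and contact force between the fingers and tool_c below 0.5 N and value of joint selector below 0.1 rad), for 0.2 s.
2. the selector is turned to ON (value of joint selector above 0.95 rad), for 0.2 s.
3. with the selector at ON and every tool across the gap, the plunger is pushed down to its second stop (value of joint selector above 0.95 rad and x of tool_a in the frame of plate_mid between -0.03 and 0.03 m and y of tool_a in the frame of plate_mid between -0.085 and 0.085 m and z of tool_a in the frame of plate_mid between 0.004 and 0.013 m and angle between tool_a's own x axis and vertical between 1.45 and 1.69 rad and angle between the x axis of each of tool_a, tool_b, tool_c and the x axis of demag, either way round below 0.26 rad and contact force between the fingers and tool_a below 0.5 N and x of tool_b in the frame of plate_mid between -0.03 and 0.03 m and y of tool_b in the frame of plate_mid between -0.085 and 0.085 m and z of tool_b in the frame of plate_mid between 0.004 and 0.013 m and angle between tool_b's own x axis and vertical between 1.45 and 1.69 rad and contact force between the fingers and tool_b below 0.5 N and x of tool_c in the frame of plate_mid between -0.03 and 0.03 m and y of tool_c in the frame of plate_mid between -0.085 and 0.085 m and z of tool_c in the frame of plate_mid between 0.004 and 0.013 m and angle between tool_c's own x axis and vertical between 1.45 and 1.69 rad and contact force between the fingers and tool_c below 0.5 N and value of joint plunger above 0.005 m and value of joint plunger_deep above 0.004 m), for 0.1 s.
4. the plunger is let up again (value of joint plunger below 0.0012 m and value of joint plunger_deep below 0.0008 m), for 0.1 s.
5. the selector is turned back to OFF and its tabs have sprung out (value of joint selector below 0.08 rad and value of joint each of tab_left, tab_right below 0.0015 m), for 0.2 s.
At the end, for the whole second after the job is handed in: All tools released on the tray's floor, flat within 7 degrees, in line with the tray within 15 degrees, cutting ends away from the lip; selector within 0.08 rad of OFF, tabs out; plunger up. (On the plate: within 30 mm of the gap's middle line and 15 degrees of square.) (all of step 4 and all of step 5 and x of tool_a in the frame of tray between -0.05 and 0.05 m and y of tool_a in the frame of tray between -0.105 and 0.105 m and z of tool_a in the frame of tray between 0.006 and 0.018 m and angle between tool_a's own x axis and vertical between 1.45 and 1.69 rad and angle between the x axis of each of tool_a, tool_b, tool_c and the x axis of tray, either way round below 0.26 rad and x of each of tool_a_tip, tool_b_tip, tool_c_tip in the frame of tray above 0.02 m and contact force between the fingers and tool_a below 0.5 N and x of tool_b in the frame of tray between -0.05 and 0.05 m and y of tool_b in the frame of tray between -0.105 and 0.105 m and z of tool_b in the frame of tray between 0.006 and 0.018 m and angle between tool_b's own x axis and vertical between 1.45 and 1.69 rad and contact force between the fingers and tool_b below 0.5 N and x of tool_c in the frame of tray between -0.05 and 0.05 m and y of tool_c in the frame of tray between -0.105 and 0.105 m and z of tool_c in the frame of tray between 0.006 and 0.018 m and angle between tool_c's own x axis and vertical between 1.45 and 1.69 rad and contact force between the fingers and tool_c below 0.5 N); the robot touches nothing.
It fails at once if a tool is put into the tray while the selector is still turned on (value of joint selector above 0.5 rad and ((x of tool_a in the frame of tray between -0.1 and 0.1 m and y of tool_a in the frame of tray between -0.11 and 0.11 m and z of tool_a in the frame of tray below 0.04 m) or (x of tool_b in the frame of tray between -0.1 and 0.1 m and y of tool_b in the frame of tray between -0.11 and 0.11 m and z of tool_b in the frame of tray below 0.04 m) or (x of tool_c in the frame of tray between -0.1 and 0.1 m and y of tool_c in the frame of tray between -0.11 and 0.11 m and z of tool_c in the frame of tray below 0.04 m))).
It fails at once if the oil bottle, the chuck key or the brush is moved more than 30 mm (distance of any of oil_bottle, chuck_key, brush from where it was at the start of the episode above 0.03 m).
Of tool_a, tool_b, tool_c only 2 to 3 are there at a start; the rules pass over those that are not, and their reading is None.
At some moment in a run one of tool_a, tool_b, tool_c may be knocked a few centimetres aside while the robot is not near it.
Once in a run the grip may slacken for a moment while it holds something.
It also fails if it takes over 210 s, if anything falls off the work surface, if the arm or the gripper's body presses on something with over 40 N, if the wrist force passes 120 N, or if a joint passes its speed limit or range.

### The arm

A 6-joint arm with a two-finger parallel gripper is mounted at the origin on the work surface. World frame = base frame: x ahead of the robot, y to its left, z up, the work surface at z = 0. Lengths are in mm, angles in rad, forces in N, time in s.
With the tool pointing down it reaches from about 275 to 750 mm from the base axis. Payload 10.2 kg.
Tool frame: the origin (TCP) lies where the fingers leave the gripper's body, on its centre line; the fingertips stand 73 mm ahead of it and the grasp point (between the pads) lies 54 mm ahead of it; z points along the fingers, y is the line along which they close (so a half turn about z gives the same grasp; the last joint's range is limited). The gripper opens to 85 mm and grips with 20 to 120 N. Pads are 22 mm wide; open, the fingers measure 114 mm over their backs; the gripper's body (76 mm by 85 mm) begins 54 mm behind the grasp point. The pads swing forward as they close: fully open they stand 13 mm farther back than shut.
Start: joints at [-1.352, 0.313, 1.498, -0, 1.331, -0.223], TCP at [224.462, -474.604, 303.894] pointing down, gripper open.
Joint ranges: [-2.94, 2.94], [-0.97, 2.17], [0.19, 2.56], [-1.23, 4.37], [0.02, 3.11], [-2.88, 2.88]. Speed limits (rad/s): [2.39, 2.39, 3.01, 3.14, 3.14, 3.14].

### API

Orientations are given as a unit quaternion [w, x, y, z].
In Python, from rig import ctrl gives the robot as it stands.
- The arm moves only by the shell command python3 -m creep 'ROWS' [OPENING] [FORCE]. ROWS is JSON, a list that holds one entry, the list of rows, each a list of 6 numbers: the shift along the world's x, y, z in units of 25 mm (1.0 is 25 mm), then the turn, a rotation vector about the world's x, y, z in units of 5 degrees (1.0 is 5 degrees). In form: [[[x, y, z, ax, ay, az], ...]]. A call has 1 to 20 rows; each row is the pose to reach, as a shift and turn from the pose commanded when the call began; what a row does not reach only later rows make up. A row lasts 1/12 s, in which the tool goes at most 41.7 mm and 7.16 degrees, less where a joint would pass 70% of its speed; a pose out of reach is approached as far as the arm can. A call with a gripper value outside its range is refused whole. OPENING is the finger opening in mm, from 0 to 85.4, set as the call begins (- or left out, the last holds). The fingers move at their own pace and stop on an object; FORCE is the grip in N (left out, the last holds). Time passes only in rows, so rows that repeat a pose let the fingers close. It gives the time, the measured TCP pose, the force, the opening and the grip force at its end, in the units of the state.
- ctrl.sense(): the state, without advancing time (a new reading comes with each control period).
- ctrl.capture(name): name is "scene" or "top"; returns a dict with "image" (384x512x3 uint8, red, green, blue), "fx", "fy", "cx", "cy" (pixels), "k1" (the pictures are not rectified: a ray, as slopes to the right and down, at radius r is drawn at 1 + k1 r^2 times it, then the intrinsics apply), "R" (3x3) and "t" (3): a world point X has camera coordinates R X + t. Camera axes: x right, y down, z forward; pixel columns grow to the right and rows downward; lengths in mm; the calibration is good to about 2 mm. A picture is of the moment at which its call begins. There is no depth.
- ctrl.finish_job(): hands the job in; it is judged then, once.
The state is a dict: "time_s": time; "joints": joint angles; "dq": joint speeds; "tau": joint torques, N m; "eef_pos": TCP position; "ee_rot": TCP orientation; "force": force on the tool from outside, world axes, zero at the start; "wrist_torque": the same for the moment, N m; "grip_width": opening from 0.0 (shut) to 1.0 (fully open); "grip_force": force on a finger pad.
Only numpy, scipy, OpenCV 4.12 (cv2) and the standard library are available. Lean on these libraries where they do the work, as an engineer would, in place of code of your own. Each camera call takes 0.05 s, during which the arm holds its last target. There are 200 camera calls.

## Working session

There is one attempt and no reset: what is moved stays moved. The work goes in short steps, Python scripts to look and compute and a shell command to move; the robot and the scene stay as the last step left them, time stands still between calls to the robot, and variables do not carry over. Pictures are saved under pics/ and viewed, at most 14 in all, crops included, and the job is handed in when it is done.

```bash
ls; mkdir -p pics
python3 - <<'E'
from rig import ctrl
import cv2
s=ctrl.sense();print(s)
for n in("scene","top"):
    c=ctrl.capture(n);cv2.imwrite(f"pics/{n}0.png",c["image"][:,:,::-1])
    print(n,{k:v for k,v in c.items() if k!="image"})
E
```

```text
pics
{'time_s': 0.0, 'joints': array([-1.35240941e+00,  3.13462018e-01,  1.49846310e+00, -4.94217780e-07,
        1.33101521e+00, -2.23409125e-01]), 'dq': array([-0.00041371,  0.00086543, -0.00114998, -0.00027091, -0.00049068,
        0.00069994]), 'tau': array([ 6.07443098e-05, -4.12264431e+01, -2.59750628e+01, -1.01213657e-04,
        4.04997583e-03,  3.79651340e-05]), 'eef_pos': array([ 224.41670657, -474.42444777,  303.31907434]), 'ee_rot': array([-6.73837677e-04,  9.75700846e-01,  2.19105920e-01,  1.45207948e-06]), 'force': array([ 0.21344037, -0.07137962,  0.03509672]), 'wrist_torque': array([-0.01633704,  0.03187395,  0.01592714]), 'grip_force': 0.0, 'grip_width': 0.9982012595393482}
scene {'fx': 420.8218501021539, 'fy': 420.8218501021539, 'cx': 253.71925480551684, 'cy': 196.17427280269322, 'k1': -0.11868021293382112, 'R': array([[ 8.87104053e-01,  4.61568672e-01, -8.71917172e-04],
       [ 3.14635590e-01, -6.06088495e-01, -7.30521171e-01],
       [-3.37714146e-01,  6.47773956e-01, -6.82889492e-01]]), 't': array([-551.13247621, -115.02360003, 1336.16120782])}
top {'fx': 466.9096992218227, 'fy': 466.9096992218227, 'cx': 258.8491225988032, 'cy': 195.0783175635238, 'k1': 0.055475143710295605, 'R': array([[ 0.0253463 , -0.99967465, -0.00285591],
       [-0.99805411, -0.0251422 , -0.05706021],
       [ 0.05696984,  0.00429662, -0.99836665]]), 't': array([ -38.02787806,  607.25106889, 1268.61666597])}
```

View pics/scene0.png

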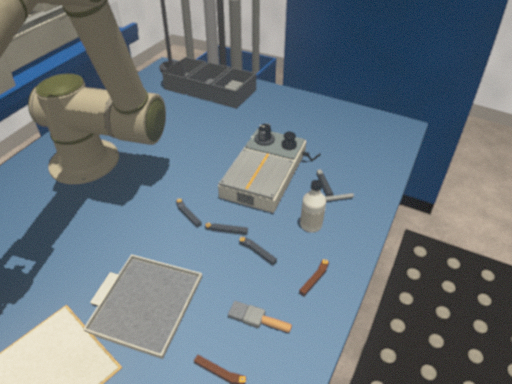

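View pics/top0.png

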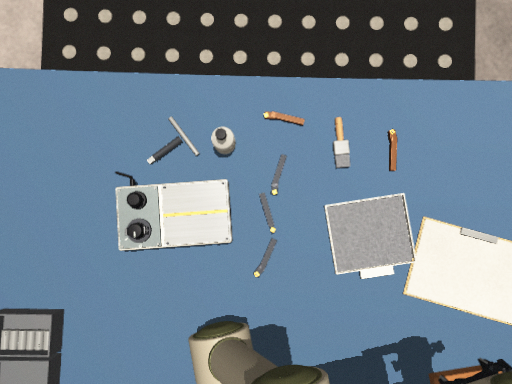

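Three dark tools lie at top pixels (280,173), (267,212) and (265,257). The brown look-alikes are at (285,118) and (393,150). The demagnetiser is at about (174,215), with its knob at (138,231) and plunger at (136,200). The tray is at about (370,233) with its lip at the bottom. Next I'll crop the tools and measure.

```bash
cat > h.py <<'E'
import numpy as np, cv2
from rig import ctrl
def K(c): return np.array([[c["fx"],0,c["cx"]],[0,c["fy"],c["cy"]],[0,0,1.]]),np.array([c["k1"],0,0,0,0.])
def toplane(c,px,z):
    k,d=K(c); u=cv2.undistortPoints(np.float64(px).reshape(-1,1,2),k,d).reshape(-1,2)
    r=np.c_[u,np.ones(len(u))]@c["R"]; o=-c["R"].T@c["t"]
    return (o+r*((z-o[2])/r[:,2])[:,None])
def proj(c,X):
    k,d=K(c); return cv2.projectPoints(np.float64(X).reshape(-1,1,3),cv2.Rodrigues(c["R"])[0],c["t"],k,d)[0].reshape(-1,2)
def crop(c,x0,y0,x1,y1,f,name):
    cv2.imwrite(name,cv2.resize(c["image"][y0:y1,x0:x1,::-1],None,fx=f,fy=f,interpolation=cv2.INTER_CUBIC))
def rects(mask,amin,box):
    x0,y0,x1,y1=box; m=np.zeros(mask.shape,np.uint8); m[y0:y1,x0:x1]=mask[y0:y1,x0:x1]
    return [k for k in cv2.findContours(m,cv2.RETR_EXTERNAL,cv2.CHAIN_APPROX_NONE)[0] if cv2.contourArea(k)>=amin]
def tools(c,box,z=16,extra=None):
    """dark low-saturation shanks + gold inserts; prints centre, axis and length on plane z"""
    h=cv2.cvtColor(c["image"],cv2.COLOR_RGB2HSV).astype(int); H,S,V=h[...,0],h[...,1],h[...,2]
    gold=((H>15)&(H<35)&(S>90)&(V>120)); dark=((V<115)&(S<110))
    return gold,dark
E
python3 - <<'E'
from h import *
c=ctrl.capture("top"); crop(c,235,145,305,285,4,"pics/tools.png"); 
crop(c,105,170,240,260,5,"pics/dem.png")
im=c["image"]
h=cv2.cvtColor(im,cv2.COLOR_RGB2HSV)
for p in [(280,173),(267,212),(265,257),(275,191),(272,230),(257,274),(250,220),(240,160)]: print(p,im[p[1],p[0]],h[p[1],p[0]])
bg=(h[...,0]>95)&(h[...,0]<120)&(h[...,1]>110)
m=(~bg).astype(np.uint8)
for k in rects(m,60,(240,145,305,285)):
    P=toplane(c,k.reshape(-1,2),12)[:,:2]; r=cv2.minAreaRect(P.astype(np.float32)); print("tool",cv2.boundingRect(k),r)
for nm,b,z in(("demag",(105,170,240,260),60),("tray",(320,185,420,285),16)):
    k=max(rects(m,500,b),key=cv2.contourArea); P=toplane(c,k.reshape(-1,2),z)[:,:2]; r=cv2.minAreaRect(P.astype(np.float32)); print(nm,r,cv2.boundingRect(k))
g=((h[...,0]>18)&(h[...,0]<35)&(h[...,1]>90)&(h[...,2]>120)).astype(np.uint8)
k=max(rects(g,20,(150,170,240,260)),key=cv2.contourArea);P=toplane(c,k.reshape(-1,2),62)[:,:2];print("strip",cv2.minAreaRect(P.astype(np.float32)),cv2.fitLine(P.astype(np.float32),2,0,.1,.1).ravel())
E
```

```text
(280, 173) [112 113 118] [115  13 118]
(267, 212) [112 113 117] [114  11 117]
(265, 257) [110 110 115] [120  11 115]
(275, 191) [254 251 179] [ 29  75 254]
(272, 230) [252 247 198] [ 27  55 252]
(257, 274) [250 238 175] [ 25  77 250]
(250, 220) [103 135 164] [104  95 164]
(240, 160) [102 134 165] [105  97 165]
tool (240, 145, 65, 140) ((557.407958984375, -60.44273376464844), (382.66473388671875, 177.8654327392578), 1.4438519477844238)
demag ((548.719482421875, 206.34608459472656), (236.1069793701172, 356.20965576171875), 1.4923052787780762) (105, 170, 135, 90)
tray ((508.52142333984375, -327.79180908203125), (269.99285888671875, 272.28582763671875), 1.3940597772598267) (320, 185, 100, 100)
strip ((554.5297241210938, 146.2052764892578), (6.34771203994751, 166.9012908935547), 5.715102195739746) [ 9.8121651e-02 -9.9517441e-01  5.5469690e+02  1.4575749e+02]
```

View pics/tools.png

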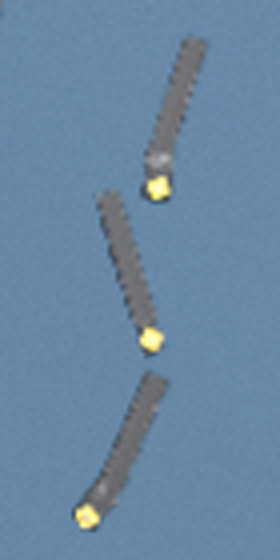

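View pics/dem.png

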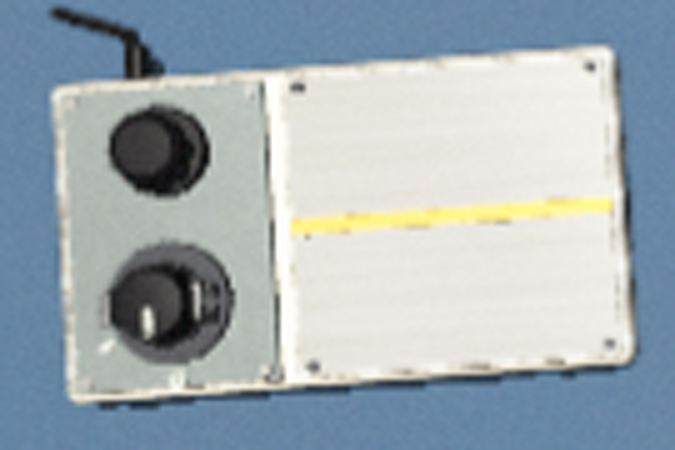

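The tools crop shows three grey steel tools:
- **Upper:** insert at (274,192), head set over to the tool's left, so tool_a.
- **Middle:** insert at (272,230), straight, so tool_c.
- **Lower:** insert at (257,274), head set over to the right, so tool_b.

None of them is brown. In the demagnetiser crop the strip runs from (163,215) to (227,211), and the knob's white line points at the ring (OFF).

```bash
cat >> h.py <<'E'
def findtools(c,box,zs,lo=60,hi=140,smax=45):
    """shank axis from grey pixels, tip from gold; z of tool top"""
    im=cv2.resize(c["image"],None,fx=4,fy=4,interpolation=cv2.INTER_CUBIC); h=cv2.cvtColor(im,cv2.COLOR_RGB2HSV)
    m=((h[...,1]<smax)&(h[...,2]>lo)&(h[...,2]<hi)).astype(np.uint8); m=cv2.morphologyEx(m,cv2.MORPH_OPEN,np.ones((9,9)))
    g=((h[...,0]>15)&(h[...,0]<40)&(h[...,1]>60)&(h[...,2]>170)).astype(np.uint8)
    b=[4*v for v in box]; out=[]
    gs=[np.mean(k.reshape(-1,2),0)/4-.375 for k in rects(g,60,b) if cv2.contourArea(k)<1200]
    for k in rects(m,1500,b):
        P=toplane(c,k.reshape(-1,2)/4-.375,zs)[:,:2]; r=cv2.minAreaRect(P.astype(np.float32))
        cen=np.array(r[0]); G=[toplane(c,q,zs)[0,:2] for q in gs]
        if not G: print("nogold",r);continue
        q=min(G,key=lambda q:abs(np.linalg.norm(q-cen)-52)); 
        # end-trimmed axis: use pixels on the rear 75 mm
        a=(q-cen)/np.linalg.norm(q-cen)
        f=np.zeros(m.shape,np.uint8); cv2.drawContours(f,[k],-1,1,-1); yx=np.argwhere(f)[::7]
        Q=toplane(c,yx[:,::-1]/4-.375,zs)[:,:2]
        for _ in range(3):
            s=(Q-q)@a; s0=s.min(); R=Q[(s<s0+74)&(s>s0+4)]
            l=cv2.fitLine(R.astype(np.float32),2,0,.1,.1).ravel(); a=l[:2]*np.sign(l[:2]@a)
        rear=np.percentile((Q-q)@a,.3); p0=l[2:]
        end=p0+a*((q-p0)@a+rear); o=end+a*57
        lat=(q-p0)@np.array([-a[1],a[0]])
        out.append((o,np.degrees(np.arctan2(a[1],a[0]))))
        print("tool o",o.round(1),"yaw %.1f"%out[-1][1],"rear->gold %.1f"%(-rear),"lat %.1f"%lat,"rect",np.round(r[1],1), "px",proj(c,[*o,zs]).round())
    return out
E
python3 - <<'E'
from h import *
c=ctrl.capture("top"); im=c["image"]
h=cv2.cvtColor(im,cv2.COLOR_RGB2HSV)
findtools(c,(240,145,305,285),16)
m=(~((h[...,0]>95)&(h[...,0]<120)&(h[...,1]>65))).astype(np.uint8)
for nm,b,z in(("demag",(112,165,240,260),60),("tray",(320,185,420,270),16)):
    k=max(rects(m,500,b),key=cv2.contourArea); f=np.zeros(m.shape,np.uint8); cv2.drawContours(f,[k],-1,1,-1); f=cv2.morphologyEx(f,cv2.MORPH_OPEN,np.ones((25,25)))
    k=max(rects(f,500,b),key=cv2.contourArea)
    P=toplane(c,k.reshape(-1,2),z)[:,:2]; r=cv2.minAreaRect(P.astype(np.float32)); print(nm,r,cv2.boundingRect(k))
    if nm=="tray":
      q=max(rects(((h[...,2]<175)&(h[...,1]<45)).astype(np.uint8),500,b),key=cv2.contourArea); P=toplane(c,q.reshape(-1,2),10)[:,:2]; print("felt",cv2.minAreaRect(P.astype(np.float32)))
# black tops of knob and plunger
d=cv2.morphologyEx((h[...,2]<75).astype(np.uint8),cv2.MORPH_OPEN,np.ones((3,3)))
for k in rects(d,60,(115,180,162,250)): 
    e=cv2.minEnclosingCircle(k); print(e, cv2.boundingRect(k), toplane(c,e[0],112),toplane(c,e[0],105.5))
yaw=np.radians(5.63); X=np.array([np.cos(yaw),np.sin(yaw)]);Y=np.array([-X[1],X[0]])
E
```

```text
tool o [435.2 -45. ] yaw 157.8 rear->gold 104.9 lat -6.2 rect [18.6 99.1] px [[265. 258.]]
tool o [578.6 -41. ] yaw 18.0 rear->gold 88.3 lat -35.2 rect [95.5 15.6] px [[265. 206.]]
tool o [666.6 -72.1] yaw 163.6 rear->gold 104.5 lat 6.4 rect [15.6 84. ] px [[277. 174.]]
demag ((548.8455810546875, 202.47988891601562), (171.3824462890625, 301.62225341796875), 5.420108318328857) (116, 180, 115, 70)
tray ((513.8143920898438, -328.45770263671875), (198.6192169189453, 227.78240966796875), 1.724363923072815) (328, 196, 85, 74)
felt ((511.7213439941406, -330.88470458984375), (180.97389221191406, 211.0360870361328), 10.266278266906738)
((134.5, 228.5), 9.300638198852539) (127, 222, 16, 15) [[509.9548295  289.50636206 112.        ]] [[509.81923269 291.24305967 105.5       ]]
((135.88095092773438, 200.1904754638672), 9.43675708770752) (127, 192, 18, 17) [[581.73343463 289.01271359 112.        ]] [[581.99020726 290.74671272 105.5       ]]
```

```bash
sed -i 's/q=min(G,key=.*/bx=cv2.fitLine(P.astype(np.float32),2,0,.1,.1).ravel(); n=np.array([-bx[1],bx[0]]); q=min(G,key=lambda q:abs(np.linalg.norm(q-cen)-52)+2*max(0,abs((q-cen)@n)-8))/' h.py
python3 - <<'E'
from h import *
c=ctrl.capture("top"); im=c["image"]
h=cv2.cvtColor(im,cv2.COLOR_RGB2HSV)
findtools(c,(240,145,305,285),16)
q=max(rects(((h[...,2]<175)&(h[...,1]<45)).astype(np.uint8),500,(320,185,420,270)),key=cv2.contourArea)
r=cv2.minAreaRect(q.astype(np.float32)); B=toplane(c,cv2.boxPoints(r),8)[:,:2]; print("felt box",B.round(1).tolist())
for i in range(4):
    d=B[(i+1)%4]-B[i]; print(np.linalg.norm(d).round(1),np.degrees(np.arctan2(d[1],d[0])).round(1))
# predicted knob/plunger positions
D=np.array([548.8,202.5]); y=np.radians(5.6);X=np.array([np.cos(y),np.sin(y)]);Y=np.array([-X[1],X[0]])
for yy in (85,90,95):
  for xx in(-45,-40,-35): print(yy,xx,(D+Y*yy+X*xx).round(1),"collar px",proj(c,[*(D+Y*yy+X*xx),72]).round(1),"plunger px",proj(c,[*(D+Y*yy+X*(xx+80)),105.5]).round(1))
d=((h[...,2]<135)).astype(np.uint8)
for k in rects(d,60,(118,182,158,250)): print(cv2.boundingRect(k),cv2.minEnclosingCircle(k),cv2.contourArea(k))
E
```

```text
tool o [435.1 -45. ] yaw 158.0 rear->gold 104.8 lat -6.4 rect [18.9 99.1] px [[265. 258.]]
tool o [559.  -47.4] yaw -161.7 rear->gold 103.5 lat 0.2 rect [95.4 15.6] px [[267. 213.]]
tool o [666.7 -71.8] yaw 162.9 rear->gold 104.5 lat 7.4 rect [15.3 84. ] px [[277. 174.]]
felt box [[581.8, -211.7], [620.3, -421.8], [441.6, -450.5], [402.9, -242.5]]
213.6 -79.6
181.0 -170.9
211.6 100.5
181.5 9.8
85 -45 [495.7 282.7] collar px [[141.  233.8]] plunger px [[135.9 202.8]]
85 -40 [500.7 283.2] collar px [[140.9 231.9]] plunger px [[135.8 200.8]]
85 -35 [505.7 283.7] collar px [[140.8 230. ]] plunger px [[135.6 198.9]]
90 -45 [495.2 287.7] collar px [[139.1 233.9]] plunger px [[133.9 202.9]]
90 -40 [500.2 288.2] collar px [[139. 232.]] plunger px [[133.8 201. ]]
90 -35 [505.2 288.7] collar px [[138.9 230.1]] plunger px [[133.7 199. ]]
95 -45 [494.7 292.7] collar px [[137.2 234.1]] plunger px [[131.9 203.1]]
95 -40 [499.7 293.1] collar px [[137.1 232.2]] plunger px [[131.8 201.1]]
95 -35 [504.7 293.6] collar px [[137.  230.3]] plunger px [[131.7 199.2]]
(126, 219, 26, 24) ((138.50253295898438, 230.11167907714844), 12.67972183227539) 450.0
(127, 191, 20, 19) ((136.5, 199.5), 10.12432861328125) 272.5
```

```bash
python3 -m creep '[[[8.43,17.18,-5.76,0,0,26.5],[8.43,17.18,-5.76,0,0,26.5],[8.43,17.18,-5.76,0,0,26.5],[8.43,17.18,-5.76,0,0,26.5],[8.43,17.18,-5.76,0,0,26.5],[8.43,17.18,-5.76,0,0,26.5],[8.43,17.18,-5.76,0,0,26.5],[8.43,17.18,-5.76,0,0,26.5],[8.43,17.18,-5.76,0,0,26.5],[8.43,17.18,-5.76,0,0,26.5],[8.43,17.18,-5.76,0,0,26.5],[8.43,17.18,-5.76,0,0,26.5],[8.43,17.18,-5.76,0,0,26.5],[8.43,17.18,-5.76,0,0,26.5],[8.43,17.18,-5.76,0,0,26.5],[8.43,17.18,-5.76,0,0,26.5],[8.43,17.18,-5.76,0,0,26.5],[8.43,17.18,-5.76,0,0,26.5],[8.43,17.18,-5.76,0,0,26.5],[8.43,17.18,-5.76,0,0,26.5]]]' 45 40
cat >> h.py <<'E'
def pose():
    s=ctrl.sense(); w,x,y,z=s["ee_rot"]; phi=2*np.degrees(np.arctan2(y,x))-90
    print("t %.1f"%s["time_s"],"tcp",s["eef_pos"].round(1),"phi %.1f"%((phi+180)%360-180),"q6 %.2f"%s["joints"][5],"F",s["force"].round(1),"grip %.2f %.1f"%(s["grip_width"],s["grip_force"])); return s["eef_pos"],phi
E
python3 -c "from h import *;pose()"
```

```text
time_s: 1.92
eef_pos: [435.2, -45.1, 159.9]
ee_rot: [-0.0, 0.191, 0.982, -0.0]
force: [-0.1, 0.3, -0.4]
grip_width: 0.524
grip_force: 0.0
t 1.9 tcp [435.2 -45.1 159.9] phi 67.9 q6 -1.56 F [-0.1  0.3 -0.4] grip 0.52 0.0
```

```bash
python3 -m creep '[[[0,0,-1.2,0,0,0],[0,0,-2.4,0,0,0],[0,0,-3.0,0,0,0],[0,0,-3.38,0,0,0],[0,0,-3.38,0,0,0],[0,0,-3.38,0,0,0]]]' && python3 -m creep '[[[0,0,0,0,0,0],[0,0,0,0,0,0],[0,0,0,0,0,0],[0,0,0,0,0,0],[0,0,0,0,0,0],[0,0,0,0,0,0],[0,0,0,0,0,0],[0,0,0,0,0,0]]]' 5 60 && python3 -m creep '[[[0,0,1,0,0,0],[0,0,2,0,0,0],[0,0,3.5,0,0,0],[0,0,3.5,0,0,0]]]'
python3 - <<'E'
from h import *
pose(); c=ctrl.capture("scene"); crop(c,130,150,330,300,4,"pics/g1.png"); print(proj(c,[435,-45,90]))
E
```

```text
time_s: 2.42
eef_pos: [435.5, -45.2, 75.8]
ee_rot: [0.0, 0.193, 0.981, -0.0]
force: [0.0, -0.3, 0.1]
grip_width: 0.526
grip_force: 0.0
time_s: 3.08
eef_pos: [435.7, -45.2, 76.5]
ee_rot: [0.001, 0.193, 0.981, -0.0]
force: [-1.3, 0.8, 8.0]
grip_width: 0.163
grip_force: 59.4
time_s: 3.42
eef_pos: [437.3, -45.7, 168.5]
ee_rot: [0.005, 0.192, 0.981, -0.001]
force: [0.7, -1.1, -1.3]
grip_width: 0.166
grip_force: 59.6
t 3.4 tcp [437.3 -45.7 168.5] phi 67.8 q6 -1.56 F [ 0.7 -1.1 -1.3] grip 0.17 59.6
[[182.68407133 189.82621572]]
```

View pics/g1.png

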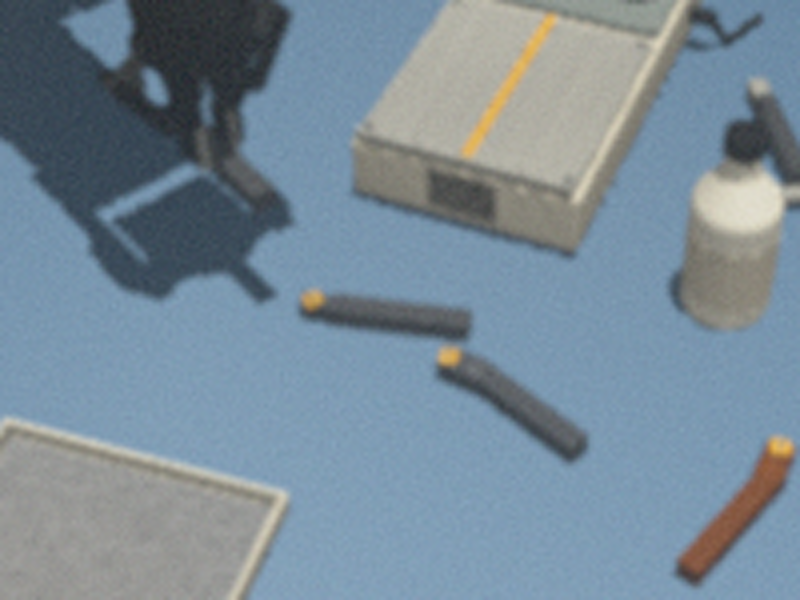

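Picture: tool_b is held at (190,195). tool_c and tool_a are undisturbed. I'll carry tool_b to the plate and give it the half turn on the way.

```bash
python3 -m creep '[[[0,0,1.1,0,0,-2.8],[1,1,1.1,0,0,-5.6],[2,2,1.1,0,0,-7],[2.5,2.7,1.1,0,0,-8.4],[3,3.3,1.1,0,0,-9.8],[3.5,3.8,1.1,0,0,-11.2],[4,4.3,1.1,0,0,-12.6],[4.5,4.9,1.1,0,0,-14],[5,5.44,1.1,0,0,-15.4],[5,5.44,1.1,0,0,-16.8],[5,5.44,1.1,0,0,-18.2],[5,5.44,1.1,0,0,-19.6],[5,5.44,1.1,0,0,-21],[5,5.44,1.1,0,0,-22.4],[5,5.44,1.1,0,0,-23.8],[5,5.44,1.1,0,0,-25.2],[5,5.44,1.1,0,0,-26.6],[5,5.44,1.1,0,0,-28],[5,5.44,1.1,0,0,-29.4],[5,5.44,1.1,0,0,-30.4]]]' && python3 -m creep '[[[0,0,0,0,0,0],[0,0,0,0,0,0],[0,0,0,0,0,0],[0,0,0,0,0,0],[0,0,0,0,0,0],[0,0,0,0,0,0]]]'
python3 - <<'E'
from h import *
pose(); c=ctrl.capture("top"); print(c["image"].shape); findtools(c,(110,165,320,290),85)
E
```

```text
time_s: 5.13
eef_pos: [559.7, 90.9, 188.9]
ee_rot: [-0.0, 0.991, 0.133, -0.001]
force: [0.0, -0.1, -2.2]
grip_width: 0.164
grip_force: 59.7
time_s: 5.63
eef_pos: [560.2, 90.9, 190.3]
ee_rot: [-0.0, 0.991, 0.137, -0.0]
force: [0.2, -0.2, -2.1]
grip_width: 0.166
grip_force: 59.7
t 5.6 tcp [560.2  90.9 190.3] phi -74.3 q6 1.25 F [ 0.2 -0.2 -2.1] grip 0.17 59.7
(384, 512, 3)
tool o [497.6 141.5] yaw 87.7 rear->gold 139.8 lat -46.4 rect [85.7 29.7] px [[194. 234.]]
tool o [554.5 -47.5] yaw -161.9 rear->gold 97.6 lat 0.3 rect [90.5 14.6] px [[268. 214.]]
```

```bash
python3 -m creep '[[[0,0,-0.5,0,0,-1.2],[0,0,-1,0,0,-2.02],[0,0,-1.5,0,0,-2.02],[0,0,-1.85,0,0,-2.02],[0,0,-2.0,0,0,-2.02],[0,0,-2.08,0,0,-2.02],[0,0,-2.08,0,0,-2.02],[0,0,-2.08,0,0,-2.02],[0,0,-2.08,0,0,-2.02]]]' && python3 -c "from h import *;pose()" && python3 -m creep '[[[0,0,0,0,0,0],[0,0,0,0,0,0],[0,0,0,0,0,0],[0,0,0,0,0,0]]]' 32 && python3 -m creep '[[[0,0,0.7,0,0,0],[0,0,2,0,0,0],[0,0,3,0,0,0],[0,0,3,0,0,0]]]' 
python3 -c "from h import *;pose()"
```

```text
time_s: 6.43
eef_pos: [560.5, 90.9, 138.8]
ee_rot: [0.0, 0.999, 0.048, 0.001]
force: [0.6, -0.2, -1.9]
grip_width: 0.16
grip_force: 59.8
t 6.4 tcp [560.5  90.9 138.8] phi -84.4 q6 1.43 F [ 0.6 -0.2 -1.9] grip 0.16 59.8
time_s: 6.77
eef_pos: [560.3, 90.9, 138.6]
ee_rot: [0.0, 0.999, 0.048, 0.0]
force: [-1.2, -0.3, -0.5]
grip_width: 0.373
grip_force: 0.0
time_s: 7.1
eef_pos: [561.9, 90.9, 218.7]
ee_rot: [0.0, 0.999, 0.048, 0.005]
force: [1.8, 0.1, 1.7]
grip_width: 0.37
grip_force: 0.0
t 7.1 tcp [561.9  90.9 218.7] phi -84.5 q6 1.43 F [1.8 0.1 1.7] grip 0.37 0.0
```

```bash
python3 -m creep '[[[0,-1.5,0,0,0,1.2],[-0.05,-3,0,0,0,2.54],[-0.05,-4.4,-0.3,0,0,2.54],[-0.05,-5.3,-1,0,0,2.54],[-0.05,-5.53,-2,0,0,2.54],[-0.05,-5.53,-3,0,0,2.54],[-0.05,-5.53,-4,0,0,2.54],[-0.05,-5.53,-5,0,0,2.54],[-0.05,-5.53,-5.3,0,0,2.54],[-0.05,-5.53,-5.48,0,0,2.54],[-0.05,-5.53,-5.48,0,0,2.54],[-0.05,-5.53,-5.48,0,0,2.54]]]' 45 && python3 -m creep '[[[0,0,0,0,0,0],[0,0,0,0,0,0],[0,0,0,0,0,0],[0,0,0,0,0,0],[0,0,0,0,0,0],[0,0,0,0,0,0],[0,0,0,0,0,0],[0,0,0,0,0,0]]]' 5 60 && python3 -m creep '[[[0,0,1,0,0,0],[0,0,2,0,0,0],[0,0,3.5,0,0,0],[0,0,4.8,0,0,0],[0,0,5.5,0,0,0],[0,0,5.5,0,0,0]]]'
python3 -c "
from h import *;pose();c=ctrl.capture('top');findtools(c,(150,165,240,250),78);findtools(c,(240,145,305,240),16)"
```

```text
time_s: 8.1
eef_pos: [559.5, -47.5, 77.5]
ee_rot: [0.0, 0.987, 0.159, 0.001]
force: [0.9, 0.2, -0.0]
grip_width: 0.528
grip_force: 0.0
time_s: 8.77
eef_pos: [559.5, -47.5, 77.7]
ee_rot: [0.0, 0.987, 0.159, 0.001]
force: [-0.9, -0.3, 6.4]
grip_width: 0.169
grip_force: 60.5
time_s: 9.27
eef_pos: [560.1, -47.6, 218.2]
ee_rot: [0.002, 0.987, 0.159, 0.003]
force: [0.2, -0.0, -2.1]
grip_width: 0.165
grip_force: 59.5
t 9.3 tcp [560.1 -47.6 218.2] phi -71.8 q6 0.96 F [ 0.2 -0.  -2.1] grip 0.17 59.5
tool o [555.6  90. ] yaw 6.0 rear->gold 106.4 lat -5.9 rect [100.8  19.2] px [[215. 213.]]
nogold ((681.4630126953125, -76.37234497070312), (15.155657768249512, 84.05860900878906), 73.20112609863281)
```

```bash
python3 -m creep '[[[0,0,0,0,0,1.4],[0,1,0,0,0,2.8],[0,2,0,0,0,4.2],[0,3,0,0,0,5.6],[0,4,0,0,0,7],[0,5,0,0,0,8.4],[-0.1,6,0,0,0,9.8],[-0.16,7,0,0,0,11.2],[-0.16,7.61,0,0,0,12.6],[-0.16,7.61,0,0,0,14],[-0.16,7.61,0,0,0,15.4],[-0.16,7.61,0,0,0,16.8],[-0.16,7.61,0,0,0,18.2],[-0.16,7.61,0,0,0,19.6],[-0.16,7.61,0,0,0,21],[-0.16,7.61,0,0,0,22.4],[-0.16,7.61,0,0,0,23.8],[-0.16,7.61,0,0,0,25.2],[-0.16,7.61,0,0,0,26.6],[-0.16,7.61,0,0,0,28]]]' && python3 -m creep '[[[0,0,0,0,0,1.4],[0,0,0,0,0,2.8],[0,0,0,0,0,4.2],[0,0,-0.6,0,0,5.46],[0,0,-1.5,0,0,5.46],[0,0,-2.2,0,0,5.46]]]'; python3 -c "from h import *;pose()"
```

```text
time_s: 10.98
eef_pos: [554.3, 142.8, 211.6]
ee_rot: [-0.002, 0.186, 0.983, -0.0]
force: [0.1, 0.3, -2.1]
grip_width: 0.165
grip_force: 64.1
time_s: 11.48
eef_pos: [553.8, 142.8, 155.7]
ee_rot: [-0.002, -0.049, 0.999, -0.0]
force: [-0.1, 0.0, -2.6]
grip_width: 0.166
grip_force: 64.0
t 11.5 tcp [553.8 142.8 155.7] phi 95.6 q6 -1.62 F [-0.1  0.  -2.6] grip 0.17 64.0
```

```bash
python3 -m creep '[[[0,0,-0.5,0,0,0],[0,0,-0.8,0,0,0],[0,0,-0.8,0,0,0],[0,0,-0.8,0,0,0]]]' && python3 -m creep '[[[0,0,0,0,0,0],[0,0,0,0,0,0],[0,0,0,0,0,0],[0,0,0,0,0,0]]]' 32 && python3 -m creep '[[[0,0,0.7,0,0,0],[0,0,2,0,0,0],[0,0,3,0,0,0],[0,0,3,0,0,0]]]' && python3 -c "
from h import *;pose();c=ctrl.capture('top');findtools(c,(240,145,305,240),16)"
```

```text
time_s: 11.82
eef_pos: [554.1, 142.9, 139.0]
ee_rot: [-0.001, -0.048, 0.999, -0.0]
force: [-8.2, -0.2, 13.2]
grip_width: 0.167
grip_force: 67.8
time_s: 12.15
eef_pos: [554.8, 142.9, 138.3]
ee_rot: [-0.0, -0.048, 0.999, 0.0]
force: [-0.6, -0.3, 0.3]
grip_width: 0.376
grip_force: 0.0
time_s: 12.48
eef_pos: [556.5, 143.0, 218.7]
ee_rot: [0.004, -0.048, 0.999, -0.0]
force: [0.9, -0.5, 1.2]
grip_width: 0.371
grip_force: 0.0
t 12.5 tcp [556.5 143.  218.7] phi 95.5 q6 -1.62 F [ 0.9 -0.5  1.2] grip 0.37 0.0
tool o [666.4 -72.1] yaw 163.9 rear->gold 104.4 lat 6.2 rect [15.1 84.3] px [[277. 174.]]
```

```bash
python3 -m creep '[[[0.6,-1.4,0,0,0,-1.2],[1.2,-2.8,0,0,0,-2.4],[1.9,-4.2,0,0,0,-3.6],[2.6,-5.6,0,0,0,-4.44],[3.3,-7,0,0,0,-4.44],[4.1,-8.2,-0.6,0,0,-4.44],[4.47,-8.59,-1.5,0,0,-4.44],[4.47,-8.59,-2.8,0,0,-4.44],[4.47,-8.59,-4,0,0,-4.44],[4.47,-8.59,-5,0,0,-4.44],[4.47,-8.59,-5.48,0,0,-4.44],[4.47,-8.59,-5.48,0,0,-4.44],[4.47,-8.59,-5.48,0,0,-4.44]]]' 45 && python3 -m creep '[[[0,0,0,0,0,0],[0,0,0,0,0,0],[0,0,0,0,0,0],[0,0,0,0,0,0],[0,0,0,0,0,0],[0,0,0,0,0,0],[0,0,0,0,0,0],[0,0,0,0,0,0]]]' 5 60 && python3 -m creep '[[[0,0,1,0,0,0],[0,0,2,0,0,0],[0,0,3.5,0,0,0],[0,0,4.8,0,0,0],[0,0,5.5,0,0,0],[0,0,5.5,0,0,0]]]'
python3 -c "
from h import *;pose();c=ctrl.capture('top');findtools(c,(150,165,240,250),78)"
```

```text
time_s: 13.62
eef_pos: [666.8, -71.8, 77.0]
ee_rot: [-0.0, 0.145, 0.989, 0.0]
force: [-0.2, 0.5, 1.4]
grip_width: 0.524
grip_force: 0.0
time_s: 14.28
eef_pos: [667.3, -71.9, 78.7]
ee_rot: [0.001, 0.145, 0.989, -0.0]
force: [-0.8, 1.0, 6.3]
grip_width: 0.165
grip_force: 61.2
time_s: 14.78
eef_pos: [667.8, -72.1, 219.6]
ee_rot: [0.004, 0.145, 0.989, -0.001]
force: [0.2, 0.2, -1.0]
grip_width: 0.166
grip_force: 60.2
t 14.8 tcp [667.8 -72.1 219.6] phi 73.3 q6 -1.56 F [ 0.2  0.2 -1. ] grip 0.17 60.2
tool o [548.8 141.4] yaw 6.0 rear->gold 105.7 lat 0.5 rect [97.4 17. ] px [[195. 215.]]
tool o [555.7  89.9] yaw 5.8 rear->gold 106.3 lat -5.7 rect [100.8  19.2] px [[215. 213.]]
```

```bash
python3 -m creep '[[[-0.5,0,0,0,0,-1.4],[-1.5,1,0,0,0,-2.8],[-2.5,2,0,0,0,-4.2],[-3.2,3,0,0,0,-5.6],[-3.8,4,0,0,0,-7],[-4.68,5,0,0,0,-8.4],[-4.68,6,0,0,0,-9.8],[-4.68,7,0,0,0,-11.2],[-4.68,8,0,0,0,-12.6],[-4.68,9,0,0,0,-14],[-4.68,10,0,0,0,-15.4],[-4.68,10.66,0,0,0,-16.8],[-4.68,10.66,0,0,0,-18.2],[-4.68,10.66,0,0,0,-19.6],[-4.68,10.66,0,0,0,-21],[-4.68,10.66,0,0,0,-22.4],[-4.68,10.66,0,0,0,-23.8],[-4.68,10.66,0,0,0,-25.2],[-4.68,10.66,0,0,0,-26.6],[-4.68,10.66,0,0,0,-28]]]' && python3 -m creep '[[[0,0,0,0,0,-1.4],[0,0,0,0,0,-2.8],[0,0,-0.8,0,0,-3.55],[0,0,-1.6,0,0,-3.55],[0,0,-2.3,0,0,-3.55],[0,0,-2.3,0,0,-3.55]]]'; python3 -c "from h import *;pose()"
```

```text
time_s: 16.5
eef_pos: [549.0, 194.5, 212.2]
ee_rot: [-0.0, 0.98, 0.199, -0.002]
force: [-0.7, -0.4, -1.7]
grip_width: 0.162
grip_force: 60.1
time_s: 17.0
eef_pos: [547.4, 194.2, 151.6]
ee_rot: [0.0, 0.999, 0.049, -0.005]
force: [-0.3, -0.1, -2.6]
grip_width: 0.166
grip_force: 60.0
t 17.0 tcp [547.4 194.2 151.6] phi -84.4 q6 1.61 F [-0.3 -0.1 -2.6] grip 0.17 60.0
```

```bash
python3 -m creep '[[[0,0,-0.4,0,0,0],[0,0,-0.7,0,0,0],[0,0,-0.7,0,0,0],[0,0,-0.7,0,0,0]]]' && python3 -m creep '[[[0,0,0,0,0,0],[0,0,0,0,0,0],[0,0,0,0,0,0],[0,0,0,0,0,0]]]' 32 && python3 -m creep '[[[0,0,0.7,0,0,0],[0,0,2,0,0,0],[0,0,3,0,0,0],[-1.5,-1.5,4,0,0,0],[-3,-3,4,0,0,0],[-4.5,-4.5,4,0,0,0],[-6,-6,4,0,0,0],[-6,-7.5,4,0,0,0],[-6,-8,4,0,0,0],[-6,-8,4,0,0,0]]]' && python3 -c "
from h import *;pose();c=ctrl.capture('top');findtools(c,(150,165,240,250),78);crop(c,105,170,240,260,5,'pics/d2.png');c=ctrl.capture('scene');crop(c,210,110,320,220,5,'pics/d3.png')"
```

```text
time_s: 17.33
eef_pos: [549.9, 194.7, 140.0]
ee_rot: [-0.0, 0.999, 0.049, 0.001]
force: [-0.9, -0.5, 3.3]
grip_width: 0.162
grip_force: 62.3
time_s: 17.67
eef_pos: [549.7, 194.6, 139.4]
ee_rot: [-0.0, 0.999, 0.049, 0.0]
force: [-0.3, -0.0, -0.8]
grip_width: 0.377
grip_force: 0.0
time_s: 18.5
eef_pos: [398.1, -8.8, 239.7]
ee_rot: [0.001, 0.999, 0.047, 0.0]
force: [-0.5, 0.3, -0.5]
grip_width: 0.372
grip_force: 0.0
t 18.5 tcp [398.1  -8.8 239.7] phi -84.6 q6 1.16 F [-0.5  0.3 -0.5] grip 0.37 0.0
tool o [548.8 141.2] yaw 5.5 rear->gold 105.5 lat 1.2 rect [97.4 17. ] px [[196. 215.]]
tool o [545.  193.5] yaw 5.3 rear->gold 106.9 lat 8.0 rect [101.6  18.7] px [[175. 216.]]
tool o [555.6  90.1] yaw 6.4 rear->gold 106.4 lat -6.6 rect [100.8  19.1] px [[215. 213.]]
```

View pics/d2.png

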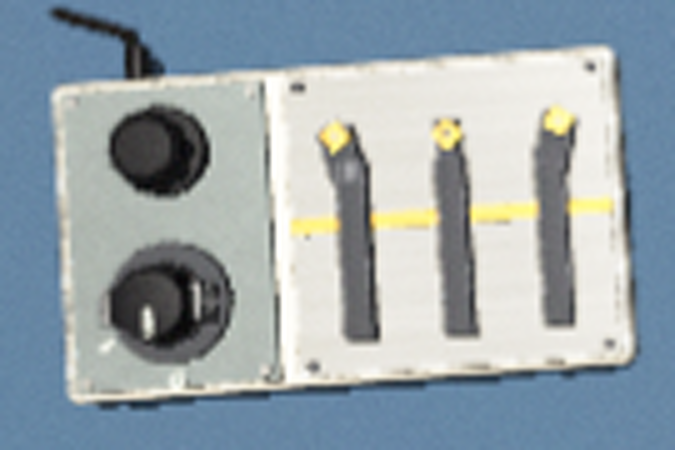

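View pics/d3.png

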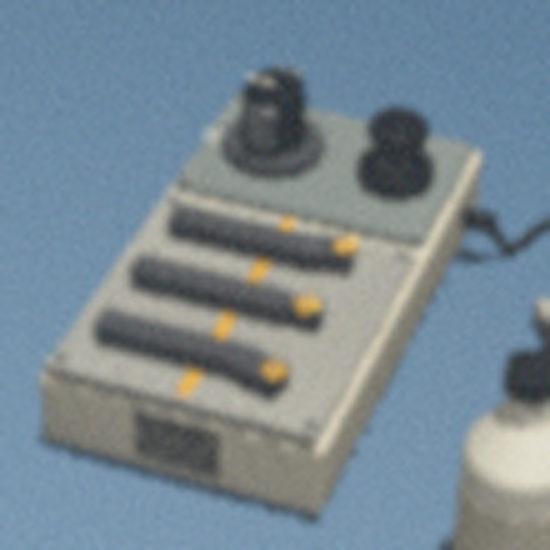

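All three tools lie flat across the strip with a-b-c order left to right as a, c, b; the cutting ends point away from the front. The knob top is at scene pixel ~(265,126) and the plunger cap at ~(290,134). Next I'll triangulate the knob and plunger.

Run:
```python
from h import *
D=np.array([548.8,202.5]); y=np.radians(5.6);X=np.array([np.cos(y),np.sin(y)]);Y=np.array([-X[1],X[0]])
A=ctrl.capture("top");B=ctrl.capture("scene")
for c,n,box in((A,"top",(115,182,157,250)),(B,"scene",(250,118,310,155))):
    im=cv2.resize(c["image"],None,fx=4,fy=4,interpolation=cv2.INTER_CUBIC); v=cv2.cvtColor(im,cv2.COLOR_RGB2HSV)[...,2]
    for t in(60,75,90,130):
        for k in rects((v<t).astype(np.uint8),900,[4*b for b in box]): print(n,t,(np.array(cv2.boundingRect(k))/4).round(1))
    for yy in(87,90):
      for xx in(-40,-37):
        q=D+Y*yy+X*xx; p=q+X*80
        print(n,yy,xx,"ktop",proj(c,[*q,112])[0].round(1),"collar",proj(c,[*q,72])[0].round(1),"plunger",proj(c,[*p,105.5])[0].round(1))
```

```text
top 60 [127.2 222.8  21.5  16.8]
top 60 [127.2 191.8  19.5  17.2]
top 75 [127.  222.2  22.   17.5]
top 75 [127.  191.5  19.8  17.8]
top 90 [126.8 221.   25.   20.2]
top 90 [127.  191.2  20.   18. ]
top 130 [126.2 218.5  25.8  24.2]
top 130 [126.5 190.8  20.8  19. ]
top 87 -40 ktop [136.1 232.3] collar [140.1 231.9] plunger [135.  200.9]
top 87 -37 ktop [136.  231.1] collar [140.1 230.8] plunger [134.9 199.7]
top 90 -40 ktop [134.9 232.4] collar [139. 232.] plunger [133.8 201. ]
top 90 -37 ktop [134.8 231.2] collar [138.9 230.9] plunger [133.7 199.8]
scene 75 [282.5 132.8  13.5  16.5]
scene 75 [258.8 124.8  12.8  16.8]
scene 90 [281.8 132.2  14.5  17.5]
scene 90 [255.5 124.2  17.5  20.8]
scene 130 [280.8 131.2  16.5  19.8]
scene 130 [253.8 123.5  21.5  23. ]
scene 87 -40 ktop [261.7 126.4] collar [261.6 137.2] plunger [286.6 133.8]
scene 87 -37 ktop [262.7 126.6] collar [262.5 137.4] plunger [287.6 134. ]
scene 90 -40 ktop [262.1 125.9] collar [261.9 136.7] plunger [286.9 133.3]
scene 90 -37 ktop [263.  126.1] collar [262.8 136.9] plunger [287.9 133.5]
```

```bash
python3 -m creep '[[[0.5,1,0,0,0,1.4],[1,2,0,0,0,2.8],[1.5,3,0,0,0,4.2],[2,4,0,0,0,5.6],[2,5,0,0,0,7],[2.5,6,0,0,0,8.4],[2.5,7,0,0,0,9.8],[3,8,0,0,0,11.2],[3,9,0,0,0,12.6],[3.5,10,0,0,0,14],[4,11,0,0,0,15.4],[4.18,11.74,0,0,0,16.8],[4.18,11.74,0,0,0,18.2],[4.18,11.74,0,0,0,19.6],[4.18,11.74,0,0,0,21],[4.18,11.74,0,0,0,22.4],[4.18,11.74,0,0,0,23.8],[4.18,11.74,0,0,0,25.2],[4.18,11.74,0,0,0,26.6],[4.18,11.74,0,0,0,28]]]' 76 && python3 -m creep '[[[0,0,0,0,0,1.4],[0,0,0,0,0,2.8],[0,0,0,0,0,4.2],[0,0,0,0,0,5.6],[0,0,0,0,0,7],[0,0,0,0,0,8],[0,0,-0.8,0,0,8],[0,0,-1.2,0,0,8],[0,0,-1.2,0,0,8],[0,0,-1.2,0,0,8]]]'; python3 -c "
from h import *;pose();c=ctrl.capture('scene');crop(c,210,90,320,200,5,'pics/k1.png')"
```

```text
time_s: 20.37
eef_pos: [503.5, 290.2, 238.8]
ee_rot: [-0.0, 0.292, 0.957, -0.0]
force: [0.4, 0.6, -0.3]
grip_width: 0.887
grip_force: 0.0
time_s: 21.2
eef_pos: [503.8, 289.0, 208.8]
ee_rot: [-0.001, -0.049, 0.999, -0.0]
force: [-0.2, -1.1, 0.2]
grip_width: 0.883
grip_force: 0.0
t 21.2 tcp [503.8 289.  208.8] phi 95.6 q6 -1.35 F [-0.2 -1.1  0.2] grip 0.88 0.0
```

View pics/k1.png

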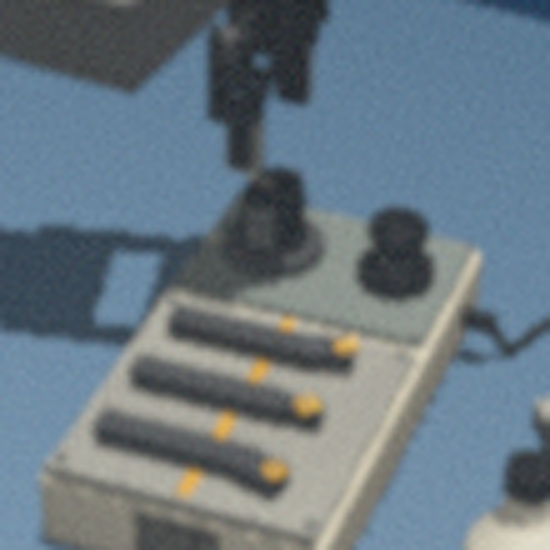

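The fingers straddle the knob, the near one at crop (240,160). I'll descend and pinch.

```bash
python3 -m creep '[[[0,0,-0.7,0,0,0],[0,0,-1.4,0,0,0],[0,0,-2,0,0,0],[0,0,-2.4,0,0,0],[0,0,-2.4,0,0,0],[0,0,-2.4,0,0,0]]]' && python3 -m creep '[[[0,0,0,0,0,0],[0,0,0,0,0,0],[0,0,0,0,0,0],[0,0,0,0,0,0],[0,0,0,0,0,0],[0,0,0,0,0,0],[0,0,0,0,0,0],[0,0,0,0,0,0]]]' 30 30;  python3 -c "from h import *;pose()"
```

```text
time_s: 21.75
eef_pos: [504.5, 288.4, 150.0]
ee_rot: [0.0, -0.049, 0.999, 0.0]
force: [-0.6, 0.8, 0.0]
grip_width: 0.889
grip_force: 0.0
time_s: 22.42
eef_pos: [504.5, 289.8, 151.5]
ee_rot: [0.002, -0.049, 0.999, 0.002]
force: [-3.1, 9.5, 8.9]
grip_width: 0.47
grip_force: 31.6
t 22.4 tcp [504.5 289.8 151.5] phi 95.6 q6 -1.35 F [-3.1  9.5  8.9] grip 0.47 31.6
```

```bash
python3 -m creep '[[[0,0.06,0,0,0,0],[0,0.08,0,0,0,-0.8],[0,0.08,0,0,0,-1.6],[0,0.08,0,0,0,-2.4],[0,0.08,0,0,0,-3.2],[0,0.08,0,0,0,-4],[0,0.08,0,0,0,-4.8],[0,0.08,0,0,0,-5.6],[0,0.08,0,0,0,-6.4],[0,0.08,0,0,0,-7.2],[0,0.08,0,0,0,-8],[0,0.08,0,0,0,-8.8],[0,0.08,0,0,0,-9.6],[0,0.08,0,0,0,-10.4],[0,0.08,0,0,0,-11.2],[0,0.08,0,0,0,-12],[0,0.08,0,0,0,-12.2],[0,0.08,0,0,0,-12.2],[0,0.08,0,0,0,-12.2]]]'; python3 -c "
from h import *;pose();print(ctrl.sense()['wrist_torque'])"
```

```text
time_s: 24.0
eef_pos: [505.2, 292.0, 151.5]
ee_rot: [0.002, 0.464, 0.886, 0.003]
force: [2.4, 11.1, 5.1]
grip_width: 0.467
grip_force: 31.5
t 24.0 tcp [505.2 292.  151.5] phi 34.7 q6 -0.28 F [ 2.4 11.1  5.1] grip 0.47 31.5
[ 1.69851309 -0.26266615  0.71893016]
```

```bash
python3 -m creep '[[[0,0,0,0,0,0],[0,0,0,0,0,0],[0,0,0,0,0,0],[0,0,0,0,0,0],[0,0,0,0,0,0],[0,0,0,0,0,0]]]' 70 && python3 -m creep '[[[0,0,1,0,0,0],[0,0,2,0,0,0],[0,0,3.5,0,0,0],[-1.5,-1,4,0,0,0],[-3,-2,4,0,0,0],[-4.5,-3,4,0,0,0],[-6,-5,4,0,0,0],[-6,-6,4,0,0,0],[-6,-6,4,0,0,0]]]' 0 && python3 -c "
from h import *;pose();c=ctrl.capture('top');findtools(c,(150,165,240,250),78);crop(c,105,170,240,260,5,'pics/on.png')"
```

```text
time_s: 24.5
eef_pos: [504.3, 290.0, 149.5]
ee_rot: [0.0, 0.465, 0.885, -0.0]
force: [-0.2, -0.2, 0.2]
grip_width: 0.817
grip_force: 0.0
time_s: 25.25
eef_pos: [351.7, 137.7, 249.4]
ee_rot: [-0.0, 0.465, 0.885, -0.001]
force: [1.0, -0.3, -0.1]
grip_width: 0.004
grip_force: 0.0
t 25.2 tcp [351.7 137.7 249.4] phi 34.5 q6 -0.54 F [ 1.  -0.3 -0.1] grip 0.00 0.0
tool o [548.7 141.4] yaw 6.0 rear->gold 105.6 lat 0.4 rect [97.2 17. ] px [[195. 215.]]
tool o [545.  193.8] yaw 6.3 rear->gold 107.0 lat 6.9 rect [101.5  18.7] px [[175. 216.]]
tool o [602.8  74.7] yaw 9.5 rear->gold 106.5 lat -6.1 rect [100.8  18.5] px [[222. 195.]]
```

View pics/on.png

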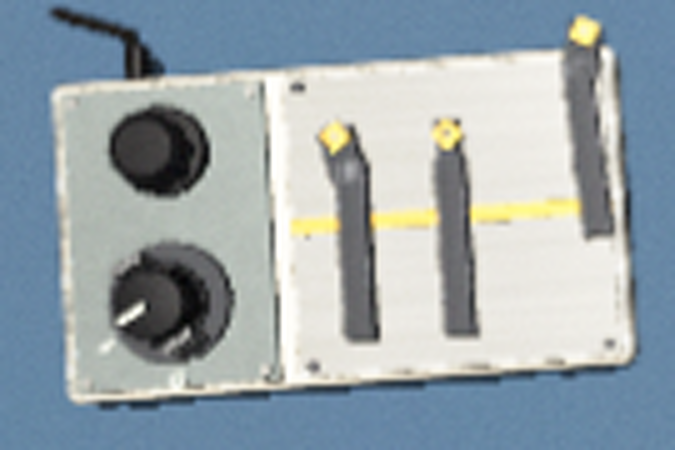

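The white line now points at the bar (ON). tool_b has been knocked aside: its centre is at (602.8,74.7), crop (585,130). I'll put it back before firing.

```bash
python3 -m creep '[[[1,-0.2,0,0,0,1.3],[2.2,-0.6,0,0,0,2.6],[3.6,-0.9,0,0,0,3.9],[5,-1.3,0,0,0,5.2],[6.4,-1.7,0,0,0,6.5],[7.8,-2,0,0,0,7.8],[9,-2.4,0,0,0,9.1],[9.94,-2.62,0,0,0,10.4],[9.94,-2.62,0,0,0,11.7],[9.94,-2.62,-1,0,0,13],[9.94,-2.62,-2,0,0,13],[9.94,-2.62,-3,0,0,13],[9.94,-2.62,-3.8,0,0,13],[9.94,-2.62,-4.3,0,0,13],[9.94,-2.62,-4.36,0,0,13],[9.94,-2.62,-4.36,0,0,13]]]' 38;python3 -c "
from h import *;pose()"; python3 -m creep '[[[0,0,0,0,0,0],[0,0,0,0,0,0],[0,0,0,0,0,0],[0,0,0,0,0,0],[0,0,0,0,0,0],[0,0,0,0,0,0],[0,0,0,0,0,0]]]' 5 60 && python3 -m creep '[[[0,0,0.5,0,0,0],[0,0,0.9,0,0,0],[0,0,1.2,0,0,0],[0,0,1.2,0,0,0]]]'; python3 -c "
from h import *;pose()"
```

```text
time_s: 26.63
eef_pos: [602.8, 75.0, 139.9]
ee_rot: [-0.001, -0.084, 0.996, 0.0]
force: [-0.5, 0.0, 0.8]
grip_width: 0.446
grip_force: 0.0
t 26.6 tcp [602.8  75.  139.9] phi 99.6 q6 -1.81 F [-0.5  0.   0.8] grip 0.45 0.0
time_s: 27.22
eef_pos: [603.3, 74.9, 141.8]
ee_rot: [0.001, -0.083, 0.997, 0.0]
force: [-0.0, 2.7, 5.9]
grip_width: 0.165
grip_force: 60.2
time_s: 27.55
eef_pos: [603.3, 74.6, 172.3]
ee_rot: [0.002, -0.084, 0.996, -0.0]
force: [-0.2, -1.2, -2.6]
grip_width: 0.165
grip_force: 59.2
t 27.6 tcp [603.3  74.6 172.3] phi 99.6 q6 -1.81 F [-0.2 -1.2 -2.6] grip 0.17 59.2
```

```bash
python3 -m creep '[[[-0.6,0.2,0,0,0,-0.4],[-1.2,0.45,0,0,0,-0.79],[-1.72,0.65,0,0,0,-0.79],[-1.72,0.65,-0.4,0,0,-0.79],[-1.72,0.65,-0.8,0,0,-0.79],[-1.72,0.65,-1.1,0,0,-0.79],[-1.72,0.65,-1.2,0,0,-0.79],[-1.72,0.65,-1.2,0,0,-0.79]]]' && python3 -m creep '[[[0,0,0,0,0,0],[0,0,0,0,0,0],[0,0,0,0,0,0],[0,0,0,0,0,0]]]' 32 && python3 -m creep '[[[0,0,0.7,0,0,0],[0,0,2,0,0,0],[0,0,3,0,0,0],[-1.5,0,4,0,0,0],[-3,0,4,0,0,0],[-4.5,0,4,0,0,0],[-6,0,4,0,0,0],[-7,0,4,0,0,0],[-7,0,4,0,0,0]]]' 0 && python3 -c "
from h import *;pose();c=ctrl.capture('top');findtools(c,(150,165,240,250),78)"
```

```text
time_s: 28.22
eef_pos: [560.1, 90.6, 141.1]
ee_rot: [-0.0, -0.049, 0.999, -0.0]
force: [-8.4, 0.1, 15.8]
grip_width: 0.161
grip_force: 63.1
time_s: 28.55
eef_pos: [559.9, 90.7, 139.9]
ee_rot: [-0.0, -0.049, 0.999, -0.0]
force: [0.3, -0.4, -1.1]
grip_width: 0.375
grip_force: 0.0
time_s: 29.3
eef_pos: [381.2, 91.2, 240.2]
ee_rot: [-0.001, -0.049, 0.999, 0.0]
force: [1.5, -1.5, 0.2]
grip_width: 0.001
grip_force: 0.0
t 29.3 tcp [381.2  91.2 240.2] phi 95.7 q6 -1.74 F [ 1.5 -1.5  0.2] grip 0.00 0.0
tool o [561.1  89.9] yaw 5.8 rear->gold 105.3 lat -5.5 rect [83.  15.9] px [[215. 211.]]
tool o [548.9 141.1] yaw 5.5 rear->gold 105.5 lat 1.3 rect [97.4 17. ] px [[196. 215.]]
tool o [544.9 193.5] yaw 5.3 rear->gold 107.2 lat 7.9 rect [101.5  18.6] px [[175. 216.]]
```

```bash
python3 -m creep '[[[1.1,1.1,0,0,0,0],[2.2,2.2,0,0,0,0],[3.3,3.3,0,0,0,0],[4.4,4.4,0,0,0,0],[5.5,5.5,0,0,0,0],[6.6,6.6,0,0,0,0],[7.5,7.7,0,0,0,0],[7.96,8.24,-0.6,0,0,0],[7.96,8.24,-1.4,0,0,0],[7.96,8.24,-2.2,0,0,0],[7.96,8.24,-2.5,0,0,0],[7.96,8.24,-2.7,0,0,0],[7.96,8.24,-2.9,0,0,0],[7.96,8.24,-3.02,0,0,0],[7.96,8.24,-3.02,0,0,0],[7.96,8.24,-3.02,0,0,0]]]' 0; python3 -c "
from h import *;pose();c=ctrl.capture('scene');crop(c,240,90,340,190,5,'pics/p1.png')"
```

```text
time_s: 30.68
eef_pos: [584.1, 297.1, 167.5]
ee_rot: [0.001, -0.049, 0.999, 0.0]
force: [-6.7, -1.2, 10.1]
grip_width: 0.001
grip_force: 5.4
t 30.7 tcp [584.1 297.1 167.5] phi 95.6 q6 -1.38 F [-6.7 -1.2 10.1] grip 0.00 5.4
```

View pics/p1.png

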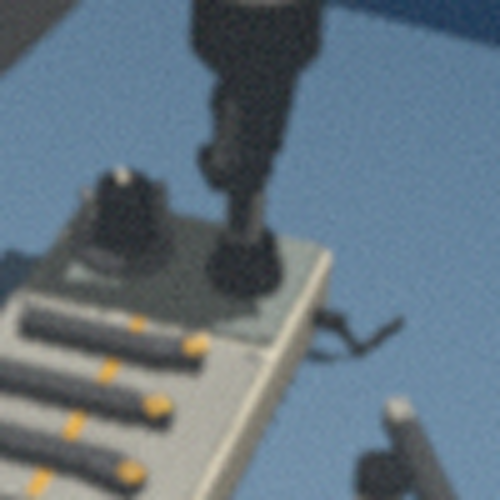

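The fingertips press the plunger at crop (245,240). The 10 N force means it is part-way through the second stage, so I'll push on.

```bash
python3 -m creep '[[[0,0,-0.08,0,0,0],[0,0,-0.16,0,0,0],[0,0,-0.2,0,0,0],[0,0,-0.2,0,0,0]]]';  python3 -m creep '[[[0,0,-0.08,0,0,0],[0,0,-0.12,0,0,0],[0,0,-0.12,0,0,0],[0,0,-0.12,0,0,0],[0,0,-0.12,0,0,0]]]'
```

```text
time_s: 31.07
eef_pos: [584.4, 297.3, 166.4]
ee_rot: [0.002, -0.049, 0.999, 0.001]
force: [-15.5, -5.3, 35.0]
grip_width: 0.004
grip_force: 16.9
time_s: 31.48
eef_pos: [584.6, 297.4, 165.9]
ee_rot: [0.003, -0.049, 0.999, 0.001]
force: [-22.8, -7.6, 50.5]
grip_width: -0.003
grip_force: 24.8
```

```bash
python3 -m creep '[[[0,0,1,0,0,0],[0,0,2,0,0,0],[0,0,3.4,0,0,0],[-0.8,-0.05,3.4,0,0,-1.3],[-1.6,-0.15,3.4,0,0,-2.6],[-2.4,-0.2,3.4,0,0,-3.9],[-3.18,-0.28,3.4,0,0,-5.2],[-3.18,-0.28,3.4,0,0,-6.5],[-3.18,-0.28,3.4,0,0,-7.8],[-3.18,-0.28,3.4,0,0,-9.1],[-3.18,-0.28,3.4,0,0,-10.4],[-3.18,-0.28,3.4,0,0,-11.7],[-3.18,-0.28,3.4,0,0,-12],[-3.18,-0.28,2.5,0,0,-12],[-3.18,-0.28,1.5,0,0,-12],[-3.18,-0.28,0.5,0,0,-12],[-3.18,-0.28,-0.15,0,0,-12],[-3.18,-0.28,-0.3,0,0,-12],[-3.18,-0.28,-0.3,0,0,-12],[-3.18,-0.28,-0.3,0,0,-12]]]' 74 && python3 -c "
from h import *;pose()" && python3 -m creep '[[[0,0,0,0,0,0],[0,0,0,0,0,0],[0,0,0,0,0,0],[0,0,0,0,0,0],[0,0,0,0,0,0],[0,0,0,0,0,0],[0,0,0,0,0,0],[0,0,0,0,0,0]]]' 30 30
```

```text
time_s: 33.15
eef_pos: [505.0, 290.1, 150.9]
ee_rot: [0.001, 0.457, 0.89, 0.001]
force: [0.6, 0.4, 0.5]
grip_width: 0.864
grip_force: 0.0
t 33.1 tcp [505.  290.1 150.9] phi 35.6 q6 -0.30 F [0.6 0.4 0.5] grip 0.86 0.0
time_s: 33.82
eef_pos: [506.0, 290.9, 151.9]
ee_rot: [0.002, 0.457, 0.89, 0.003]
force: [5.2, 5.8, 6.1]
grip_width: 0.471
grip_force: 33.0
```

Pinched at 42 mm. Turning back 60 degrees.

```bash
python3 -m creep '[[[0.02,0.04,0,0,0,0.8],[0.02,0.05,0,0,0,1.6],[0.02,0.05,0,0,0,2.4],[0.02,0.05,0,0,0,3.2],[0.02,0.05,0,0,0,4],[0.02,0.05,0,0,0,4.8],[0.02,0.05,0,0,0,5.6],[0.02,0.05,0,0,0,6.4],[0.02,0.05,0,0,0,7.2],[0.02,0.05,0,0,0,8],[0.02,0.05,0,0,0,8.8],[0.02,0.05,0,0,0,9.6],[0.02,0.05,0,0,0,10.4],[0.02,0.05,0,0,0,11.2],[0.02,0.05,0,0,0,12],[0.02,0.05,0,0,0,12.2],[0.02,0.05,0,0,0,12.2],[0.02,0.05,0,0,0,12.2]]]'; python3 -c "
from h import *;pose();print(ctrl.sense()['wrist_torque'])"; python3 -m creep '[[[0,0,0,0,0,0],[0,0,0,0,0,0],[0,0,0,0,0,0],[0,0,0,0,0,0],[0,0,0,0,0,0],[0,0,0,0,0,0]]]' 72 && python3 -m creep '[[[0,0,1,0,0,0],[0,0,2,0,0,0],[0,0,3.5,0,0,0],[-1.5,-1,4,0,0,0],[-3,-2,4,0,0,0],[-4.5,-3,4,0,0,0],[-6,-4.5,4,0,0,0],[-6,-6,4,0,0,0],[-6,-6,4,0,0,0]]]' 32 && python3 -c "
from h import *;pose();c=ctrl.capture('top');findtools(c,(150,165,240,250),78);crop(c,105,170,240,260,5,'pics/off.png')"
```

```text
time_s: 35.32
eef_pos: [506.0, 290.6, 151.8]
ee_rot: [0.002, -0.057, 0.998, -0.0]
force: [0.3, -4.6, 11.4]
grip_width: 0.474
grip_force: 33.4
t 35.3 tcp [506.  290.6 151.8] phi 96.5 q6 -1.36 F [ 0.3 -4.6 11.4] grip 0.47 33.4
[-0.87165866  0.05916304 -0.68581716]
time_s: 35.82
eef_pos: [504.6, 291.3, 149.3]
ee_rot: [-0.0, -0.058, 0.998, -0.0]
force: [-0.0, 0.2, 0.0]
grip_width: 0.843
grip_force: 0.0
time_s: 36.57
eef_pos: [352.3, 139.0, 249.4]
ee_rot: [-0.0, -0.058, 0.998, -0.0]
force: [0.4, 0.1, -0.3]
grip_width: 0.377
grip_force: 0.0
t 36.6 tcp [352.3 139.  249.4] phi 96.6 q6 -1.62 F [ 0.4  0.1 -0.3] grip 0.38 0.0
tool o [561.  90.] yaw 5.9 rear->gold 105.2 lat -5.7 rect [82.9 15.9] px [[215. 211.]]
tool o [548.8 141.2] yaw 5.9 rear->gold 105.7 lat 0.7 rect [97.4 17. ] px [[196. 215.]]
tool o [545. 194.] yaw 5.5 rear->gold 107.0 lat 7.3 rect [101.   18.6] px [[175. 216.]]
```

View pics/off.png

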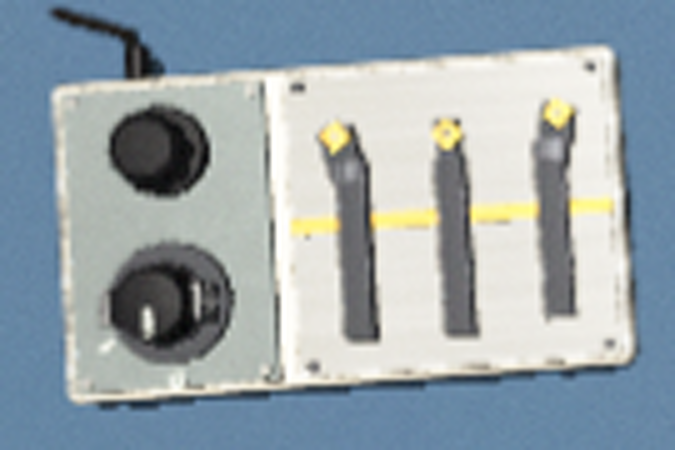

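The selector is back at OFF, with the line to the ring and the tabs out as at the start. The plunger is up and the tools are unmoved. Now putting tool_b away.

```bash
python3 -m creep '[[[1.3,-0.3,0,0,0,0],[2.7,-0.7,0,0,0,0],[4.1,-1,0,0,0,0],[5.5,-1.4,0,0,0,0],[6.9,-1.8,0,0,0,0],[8.1,-2.05,-0.5,0,0,-0.16],[8.25,-2.05,-1.6,0,0,-0.16],[8.25,-2.05,-2.8,0,0,-0.16],[8.25,-2.05,-3.6,0,0,-0.16],[8.25,-2.05,-4.2,0,0,-0.16],[8.25,-2.05,-4.4,0,0,-0.16],[8.25,-2.05,-4.4,0,0,-0.16],[8.25,-2.05,-4.4,0,0,-0.16]]]' 34;python3 -c "
from h import *;pose()"; python3 -m creep '[[[0,0,0,0,0,0],[0,0,0,0,0,0],[0,0,0,0,0,0],[0,0,0,0,0,0],[0,0,0,0,0,0],[0,0,0,0,0,0],[0,0,0,0,0,0]]]' 5 60 && python3 -m creep '[[[0,0,0.5,0,0,0],[0,0,1.5,0,0,0],[0,0,2.4,0,0,0],[0,0,2.4,0,0,0]]]'; python3 -c "
from h import *;pose()"
```

```text
time_s: 37.7
eef_pos: [561.4, 90.2, 140.1]
ee_rot: [0.0, -0.051, 0.999, -0.0]
force: [-0.1, -0.1, 0.3]
grip_width: 0.398
grip_force: 0.0
t 37.7 tcp [561.4  90.2 140.1] phi 95.9 q6 -1.72 F [-0.1 -0.1  0.3] grip 0.40 0.0
time_s: 38.28
eef_pos: [561.5, 90.0, 140.8]
ee_rot: [0.001, -0.051, 0.999, -0.0]
force: [-0.2, -0.5, 5.5]
grip_width: 0.166
grip_force: 60.2
time_s: 38.62
eef_pos: [562.3, 89.9, 203.9]
ee_rot: [0.004, -0.051, 0.999, -0.0]
force: [-0.4, -0.3, -1.9]
grip_width: 0.165
grip_force: 59.2
t 38.6 tcp [562.3  89.9 203.9] phi 95.8 q6 -1.72 F [-0.4 -0.3 -1.9] grip 0.17 59.2
```

```bash
python3 -m creep '[[[0,-1,0,0,0,0],[-0.1,-2.5,0,0,0,0],[-0.2,-4,0,0,0,0],[-0.4,-5.5,0,0,0,0.2],[-0.5,-7,0,0,0,0.4],[-0.6,-8.5,0,0,0,0.6],[-0.8,-10,0,0,0,0.82],[-0.9,-11.5,0,0,0,0.82],[-1,-13,0,0,0,0.82],[-1.2,-14.5,0,0,0,0.82],[-1.3,-16,0,0,0,0.82],[-1.4,-17.5,0,0,0,0.82],[-1.56,-18.7,0,0,0,0.82],[-1.56,-19.23,-0.5,0,0,0.82],[-1.56,-19.23,-1.5,0,0,0.82],[-1.56,-19.23,-2.5,0,0,0.82],[-1.56,-19.23,-3.3,0,0,0.82],[-1.56,-19.23,-3.3,0,0,0.82]]]'
python3 - <<'E'
from h import *
pose(); c=ctrl.capture("top"); crop(c,300,175,430,290,5,"pics/t1.png")
findtools(c,(150,165,240,250),78)
E
```

```text
time_s: 40.12
eef_pos: [520.3, -389.3, 111.4]
ee_rot: [-0.003, -0.086, 0.996, 0.004]
force: [-0.6, 0.4, -2.7]
grip_width: 0.165
grip_force: 59.2
t 40.1 tcp [ 520.3 -389.3  111.4] phi 99.9 q6 -2.57 F [-0.6  0.4 -2.7] grip 0.17 59.2
tool o [545.4 193.5] yaw 5.9 rear->gold 106.1 lat 7.4 rect [81.9 16.4] px [[175. 216.]]
tool o [549.4 142. ] yaw 7.0 rear->gold 104.8 lat -1.2 rect [96.1 15.3] px [[195. 215.]]
```

View pics/t1.png

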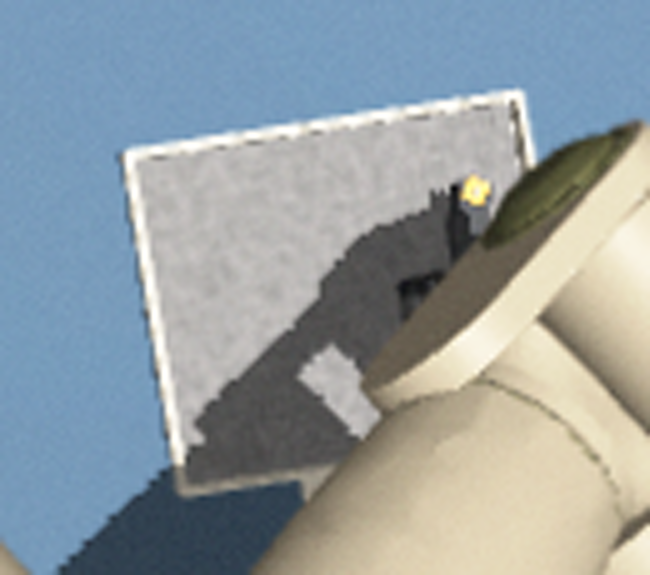

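tool_b hangs over the right side of the tray (insert at crop (475,190)), in line with the tray and its head away from the lip. I'll lower it, release, and go back for tool_c.

```bash
python3 -m creep '[[[0,0,-0.6,0,0,0],[0,0,-1.1,0,0,0],[0,0,-1.42,0,0,0],[0,0,-1.42,0,0,0],[0,0,-1.42,0,0,0]]]' && python3 -m creep '[[[0,0,0,0,0,0],[0,0,0,0,0,0],[0,0,0,0,0,0],[0,0,0,0,0,0]]]' 32 && python3 -m creep '[[[0,0,0.7,0,0,0],[0,0,2,0,0,0],[0,0,3.4,0,0,0],[0,0.5,4.8,0,0,0],[0.1,2,5,0,0,0],[0.2,3.5,5,0,0,0],[0.3,5,5,0,0,0],[0.4,6.5,5,0,0,-0.2],[0.5,8,5,0,0,-0.4],[0.6,9.5,5,0,0,-0.6],[0.7,11,5,0,0,-0.84],[0.8,12.5,5,0,0,-0.84],[0.9,14,5,0,0,-0.84],[1,15.5,5,0,0,-0.84],[1.08,17,5,0,0,-0.84],[1.08,18.5,5,0,0,-0.84],[1.08,20,5,0,0,-0.84],[1.08,21.3,5,0,0,-0.84],[1.08,21.3,5,0,0,-0.84],[1.08,21.3,5,0,0,-0.84]]]';python3 -c "
from h import *;pose();c=ctrl.capture('top');findtools(c,(320,185,420,275),19,20,100)"
```

```text
time_s: 40.58
eef_pos: [522.1, -390.9, 81.7]
ee_rot: [0.0, -0.087, 0.996, -0.0]
force: [-0.3, -0.0, -1.4]
grip_width: 0.166
grip_force: 60.9
time_s: 40.92
eef_pos: [522.1, -391.0, 81.7]
ee_rot: [0.0, -0.087, 0.996, -0.0]
force: [0.1, -0.2, -0.6]
grip_width: 0.376
grip_force: 0.0
time_s: 42.58
eef_pos: [548.7, 143.0, 206.5]
ee_rot: [0.0, -0.051, 0.999, -0.0]
force: [-0.7, -0.9, -0.2]
grip_width: 0.373
grip_force: 0.0
t 42.6 tcp [548.7 143.  206.5] phi 95.9 q6 -1.63 F [-0.7 -0.9 -0.2] grip 0.37 0.0
```

```bash
python3 -m creep '[[[0,0,-1,0,0,0],[0,0,-2,0,0,0],[0,0,-2.5,0,0,0],[0,0,-2.68,0,0,0],[0,0,-2.68,0,0,0],[0,0,-2.68,0,0,0]]]' 34; python3 -m creep '[[[0,0,0,0,0,0],[0,0,0,0,0,0],[0,0,0,0,0,0],[0,0,0,0,0,0],[0,0,0,0,0,0],[0,0,0,0,0,0],[0,0,0,0,0,0]]]' 5 60 && python3 -m creep '[[[0,0,0.5,0,0,0],[0,0,1.5,0,0,0],[0,0,2.4,0,0,0],[0,0,2.4,0,0,0]]]'; python3 -c "
from h import *;pose()"
```

```text
time_s: 43.13
eef_pos: [549.5, 140.9, 140.2]
ee_rot: [0.001, -0.05, 0.999, -0.0]
force: [-0.4, 0.2, 0.7]
grip_width: 0.4
grip_force: 0.0
time_s: 43.72
eef_pos: [549.6, 141.4, 140.8]
ee_rot: [0.001, -0.05, 0.999, -0.0]
force: [-1.6, -1.7, 6.5]
grip_width: 0.161
grip_force: 60.2
time_s: 44.05
eef_pos: [550.3, 141.8, 203.8]
ee_rot: [0.004, -0.05, 0.999, 0.0]
force: [-0.3, -0.6, -1.8]
grip_width: 0.164
grip_force: 59.2
t 44.0 tcp [550.3 141.8 203.8] phi 95.7 q6 -1.63 F [-0.3 -0.6 -1.8] grip 0.16 59.2
```

```bash
python3 -m creep '[[[0,-1,0,0,0,0],[-0.1,-2.5,0,0,0,0],[-0.2,-4,0,0,0,0],[-0.4,-5.5,0,0,0,0.2],[-0.5,-7,0,0,0,0.4],[-0.6,-8.5,0,0,0,0.6],[-0.8,-10,0,0,0,0.84],[-0.9,-11.5,0,0,0,0.84],[-1,-13,0,0,0,0.84],[-1.2,-14.5,0,0,0,0.84],[-1.3,-16,0,0,0,0.84],[-1.4,-17.5,0,0,0,0.84],[-1.5,-18.5,0,0,0,0.84],[-1.5,-18.94,-0.5,0,0,0.84],[-1.5,-18.94,-1.5,0,0,0.84],[-1.5,-18.94,-2.5,0,0,0.84],[-1.5,-18.94,-3.3,0,0,0.84],[-1.5,-18.94,-3.3,0,0,0.84]]]' && python3 -m creep '[[[0,0,-0.6,0,0,0],[0,0,-1.1,0,0,0],[0,0,-1.42,0,0,0],[0,0,-1.42,0,0,0],[0,0,-1.42,0,0,0]]]'
```

```text
time_s: 45.55
eef_pos: [509.8, -330.4, 111.9]
ee_rot: [-0.003, -0.086, 0.996, 0.003]
force: [-0.1, 0.8, -3.3]
grip_width: 0.159
grip_force: 59.2
time_s: 45.97
eef_pos: [511.6, -331.9, 81.7]
ee_rot: [0.0, -0.087, 0.996, -0.0]
force: [0.3, -0.3, -2.2]
grip_width: 0.164
grip_force: 60.8
```

```bash
python3 -m creep '[[[0,0,0,0,0,0],[0,0,0,0,0,0],[0,0,0,0,0,0],[0,0,0,0,0,0]]]' 32 && python3 -m creep '[[[0,0,0.7,0,0,0],[0,0,2,0,0,0],[0,0,3.4,0,0,0],[0,0.5,4.8,0,0,0],[0.1,2,5,0,0,0],[0.2,3.5,5,0,0,0],[0.3,5,5,0,0,0],[0.4,6.5,5,0,0,-0.2],[0.5,8,5,0,0,-0.4],[0.6,9.5,5,0,0,-0.6],[0.7,11,5,0,0,-0.86],[0.8,12.5,5,0,0,-0.86],[0.9,14,5,0,0,-0.86],[1,15.5,5,0,0,-0.86],[1.2,17,5,0,0,-0.86],[1.34,18.5,5,0,0,-0.86],[1.34,20,5,0,0,-0.86],[1.34,21,5,0,0,-0.86],[1.34,21,5,0,0,-0.86],[1.34,21,5,0,0,-0.86]]]' && python3 -m creep '[[[0,0,-1,0,0,0],[0,0,-2,0,0,0],[0,0,-2.5,0,0,0],[0,0,-2.68,0,0,0],[0,0,-2.68,0,0,0],[0,0,-2.68,0,0,0]]]' 34; python3 -m creep '[[[0,0,0,0,0,0],[0,0,0,0,0,0],[0,0,0,0,0,0],[0,0,0,0,0,0],[0,0,0,0,0,0],[0,0,0,0,0,0],[0,0,0,0,0,0]]]' 5 60 && python3 -m creep '[[[0,0,0.5,0,0,0],[0,0,1.5,0,0,0],[0,0,2.4,0,0,0],[0,0,2.4,0,0,0]]]'; python3 -c "
from h import *;pose()"
```

```text
time_s: 46.3
eef_pos: [511.6, -331.9, 81.6]
ee_rot: [0.0, -0.087, 0.996, -0.0]
force: [0.7, 0.2, 0.0]
grip_width: 0.377
grip_force: 0.0
time_s: 47.97
eef_pos: [544.7, 194.2, 206.3]
ee_rot: [0.0, -0.05, 0.999, -0.0]
force: [0.1, -0.4, -0.3]
grip_width: 0.374
grip_force: 0.0
time_s: 48.47
eef_pos: [545.5, 192.5, 140.3]
ee_rot: [0.001, -0.049, 0.999, 0.0]
force: [-0.2, 0.3, -0.1]
grip_width: 0.398
grip_force: 0.0
time_s: 49.05
eef_pos: [545.6, 193.0, 140.8]
ee_rot: [0.001, -0.049, 0.999, -0.0]
force: [-1.6, -2.0, 4.9]
grip_width: 0.165
grip_force: 60.3
time_s: 49.38
eef_pos: [546.3, 193.4, 204.0]
ee_rot: [0.004, -0.049, 0.999, 0.0]
force: [0.7, 0.0, -1.2]
grip_width: 0.165
grip_force: 59.3
t 49.4 tcp [546.3 193.4 204. ] phi 95.6 q6 -1.53 F [ 0.7  0.  -1.2] grip 0.16 59.3
```

```bash
python3 -m creep '[[[0,-1,0,0,0,0],[-0.1,-2.5,0,0,0,0],[-0.2,-4,0,0,0,0],[-0.4,-5.5,0,0,0,0.2],[-0.5,-7,0,0,0,0.4],[-0.6,-8.5,0,0,0,0.6],[-0.8,-10,0,0,0,0.88],[-0.9,-11.5,0,0,0,0.88],[-1,-13,0,0,0,0.88],[-1.2,-14.5,0,0,0,0.88],[-1.4,-16,0,0,0,0.88],[-1.6,-17.5,0,0,0,0.88],[-1.76,-18.4,0,0,0,0.88],[-1.76,-18.64,-0.5,0,0,0.88],[-1.76,-18.64,-1.5,0,0,0.88],[-1.76,-18.64,-2.5,0,0,0.88],[-1.76,-18.64,-3.3,0,0,0.88],[-1.76,-18.64,-3.3,0,0,0.88]]]' && python3 -m creep '[[[0,0,-0.6,0,0,0],[0,0,-1.1,0,0,0],[0,0,-1.42,0,0,0],[0,0,-1.42,0,0,0],[0,0,-1.42,0,0,0]]]' && python3 -m creep '[[[0,0,0,0,0,0],[0,0,0,0,0,0],[0,0,0,0,0,0],[0,0,0,0,0,0]]]' 32 && python3 -m creep '[[[0,0,0.7,0,0,0],[0,0,2,0,0,0],[0,0,3.4,0,0,0],[0,0.5,4.8,0,0,0],[-0.5,2,5,0,0,0],[-1,3.5,5,0,0,0],[-1.5,5,5,0,0,0],[-2,6.5,5,0,0,0],[-2.5,8,5,0,0,0],[-3,9.5,5,0,0,0],[-3,10,5,0,0,0],[-3,10,5,0,0,0]]]'
python3 - <<'E'
from h import *
pose(); c=ctrl.capture("top"); crop(c,310,180,430,290,5,"pics/t2.png")
h=cv2.cvtColor(cv2.resize(c["image"],None,fx=4,fy=4,interpolation=cv2.INTER_CUBIC),cv2.COLOR_RGB2HSV)
B=(1320,780,1640,1080); T=np.array([511.7,-331.6]); a=np.radians(10); R=np.array([[np.cos(a),np.sin(a)],[-np.sin(a),np.cos(a)]])
for nm,m in(("gold",(h[...,0]>15)&(h[...,0]<40)&(h[...,1]>60)&(h[...,2]>170)),("dark",(h[...,2]<122)&(h[...,1]<50))):
    m=cv2.morphologyEx(m.astype(np.uint8),cv2.MORPH_OPEN,np.ones((9,9)))
    for k in rects(m,80,B):
        P=toplane(c,k.reshape(-1,2)/4-.375,19)[:,:2]; q=(P-T)@R.T; r=cv2.minAreaRect(q.astype(np.float32)); print(nm,np.round(r[0],1),np.round(r[1],1),round(r[2],1))
E
```

```text
time_s: 50.88
eef_pos: [499.3, -270.8, 112.0]
ee_rot: [-0.003, -0.088, 0.996, 0.003]
force: [-0.2, 1.0, -2.3]
grip_width: 0.161
grip_force: 59.3
time_s: 51.3
eef_pos: [501.3, -272.6, 81.9]
ee_rot: [0.0, -0.088, 0.996, -0.0]
force: [0.8, -0.7, -2.2]
grip_width: 0.165
grip_force: 60.9
time_s: 51.63
eef_pos: [501.1, -272.9, 81.7]
ee_rot: [0.0, -0.088, 0.996, -0.0]
force: [0.2, 0.0, 0.0]
grip_width: 0.377
grip_force: 0.0
time_s: 52.63
eef_pos: [425.3, -20.5, 206.8]
ee_rot: [0.0, -0.089, 0.996, 0.0]
force: [0.4, -0.1, -0.0]
grip_width: 0.381
grip_force: 0.0
t 52.6 tcp [425.3 -20.5 206.8] phi 100.2 q6 -2.07 F [ 0.4 -0.1 -0. ] grip 0.38 0.0
gold [49.3 67.2] [13.7 13.7] 81.5
gold [47.2  0. ] [13.6 13.1] 80.6
gold [ 48.4 -66.1] [12.2 13. ] 80.5
dark [-8.9 63.7] [97.7 22.5] 2.1
dark [-8.7  3.6] [98.9 22. ] 0.0
dark [ -7.6 -55.9] [ 22.8 105.9] 89.8
```

View pics/t2.png

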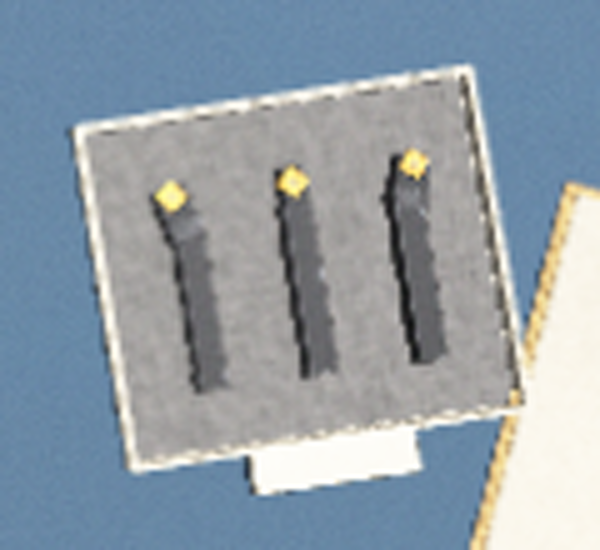

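All three tools lie flat in the tray, in line with it, cutting ends (crop (170,195), (292,182), (414,163)) away from the lip. Handing in.

```bash
python3 -c "
from rig import ctrl; print(ctrl.finish_job())"
```

```text
the job is handed in; nothing more can be done
None
```

I demagnetised all three tools, turned the selector back to OFF and put the tools away flat in the tray, cutting ends away from the lip; the job is handed in and no verdict came back.

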